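# Hang the trigger sprays on the rocking drip bar and slide the tray under them

## Robot

A 6-joint arm with a two-finger parallel gripper is mounted at the origin on the work surface. World frame = base frame: x ahead of the robot, y to its left, z up, the work surface at z = 0. Lengths are in m, angles in rad, forces in N, time in s.
With the tool pointing down it reaches from about 0.4 to 0.825 m from the base axis. Payload 7 kg.
Tool frame: the origin (TCP) lies at the very end of the fingers, on their centre line; the grasp point (between the pads) lies arm.grip_point_offset behind it (arm.grip_point_offset is the distance from the TCP to the grasp point, in m); z points along the fingers, y is the line along which they close (so a half turn about z gives the same grasp; the last joint's range is limited). The gripper opens to 88 mm and grips with 3 to 60 N. Pads are 19 mm wide; open, the fingers measure 130 mm over their backs; the gripper's body (78 mm by 193 mm) begins 47 mm behind the grasp point.
Start: joints at [1.559, 0.359, 0.012, 0, -1.224, -0.288], TCP at [0.199, 0.645, 0.227] pointing down, gripper open.
Joint ranges: [-3.07, 3.07], [-1.43, 2.12], [-1.02, 1.25], [-3.03, 1.67], [-3.05, -0], [-3.03, 3.03]. Speed limits (rad/s): [2.39, 2.39, 3.01, 3.14, 3.14, 3.14].

## Interface

Orientations are given as [roll, pitch, yaw] about the fixed x, y, z axes, in that order (R = Rz(yaw) Ry(pitch) Rx(roll)).
In Python, from station import arm gives the robot as it stands.
- The arm moves only by the shell command python3 -m crank 'ROWS' [OPENING] [FORCE]. ROWS is JSON, a list of rows, each an object of numbers: "dx", "dy", "dz": the shift along the tool's x, y, z in cm; "wx", "wy", "wz": the turn, a rotation vector about the tool's x, y, z in degrees. A call has exactly 10 rows; each row is the pose to reach, as a shift and turn from the pose commanded when the call began, along the tool's axes at that moment; what a row does not reach only later rows make up. A row lasts 1/8 s, in which the tool goes at most 62.5 mm and 10.7 degrees, less where a joint would pass 70% of its speed; a pose out of reach is approached as far as the arm can. A call with a gripper value outside its range is refused whole. OPENING is the finger opening in cm, from 0 to 8.76, set as the call begins (- or left out, the last holds). The fingers move at their own pace and stop on an object; FORCE is the grip in N (left out, the last holds). Time passes only in rows, so rows that repeat a pose let the fingers close, or fill a call up. It gives the time, the measured TCP pose, the force, the opening and the grip force at its end, in the units of the state.
- arm.get_state(): the state, without advancing time (a new reading comes with each control period).
- arm.grab_frame(name): name is "scene" or "top"; returns the picture (480x640x3 uint8, red, green, blue); there is no depth.
- arm.calibration(name): a dict with "fx", "fy", "cx", "cy" (pixels), "world_from_camera" (4x4, takes a point from camera to world coordinates). Camera axes: x right, y down, z forward; pixel columns grow to the right and rows downward; lengths in m; the calibration is good to about 2 mm. A picture is of the moment at which its call begins. calibration takes no time and is no camera call.
- arm.job_done(): hands the job in; it is judged then, once.
Trained networks look in the newest picture that a camera, given by its name, has taken for a name from the list of things; names that differ only in an ending like _2 or _b are one class to them, and where a whole thing is asked for, a point or a joint stands for the part that bears it (a point fixed in the world has none). Each returns a list of dicts, best first, with "confidence" (0 to 1); they miss things now and then, are a little off and sometimes report something else, mostly with a low value. They report only what shows in the picture. A call takes as long as a camera call. They do not tell look-alikes from the thing itself.
- arm.find_in(camera, query): "centre" ([x, y, z] in m, in world coordinates, good to about 4 mm: the middle of the surface that is visible of it).
- arm.masks_of(camera, query): "pixels" (480x640 bool, what is visible of it).
- arm.mark_of(camera, query): "centre" ([x, y, z] in m, in world coordinates, good to about 4 mm: a listed point, or the origin of a listed thing).
The state is a dict: "t": time; "q": joint angles; "qd": joint speeds; "joint_efforts": joint torques, N m; "eef_pos": TCP position; "ee_rot": TCP orientation; "force": force on the tool from outside, world axes, zero at the start; "moment": the same for the moment, N m; "width": finger opening in m; "gripper_force": force on a finger pad.
Only numpy, scipy, OpenCV 4.12 (cv2) and the standard library are available. Lean on these libraries where they do the work, as an engineer would, in place of code of your own. Each camera call takes 0.05 s, during which the arm holds its last target. There are 200 camera calls.

## Task

Hang every spray bottle standing in the steel drip tray on the rocking bar by its trigger, working turn and turn about to the left and right of the pivot so that the bar never tips far (15 degrees at most); choose the bays so that it ends as near level as the number of bottles allows. Then slide the emptied tray under the hanging bottles, centred on the bar and with its back edge flush home against the stand's foot, without touching the bottles. Leave the other laundry things where they stand.

Things in the scene. Friction and masses are not known exactly. Their poses are not given: they have to be found in the camera images.
- stand: Drip rack's fixed stand (all sizes in mm). Origin on the table below the middle of the bar; x points away from the robot, y along the level bar to the left, yaw up to 0.06. Foot: dark plate 130 (x) by 340 (y), 20 high, front face at x = +65. Post 24 dia at x = +115, y = 0, 310 high; from its head a pin runs to the bar's pivot at x = 0, y = 0, z = 290.
- bar (a joint): Tilt of the bar about the pin (stand's x axis), rad: 0 level, positive = left (+y) end up, stops at +-0.38. It rocks freely, damped (settles in 2 s), kept level by gravity alone. Tilt is roughly 0.88 x (sum of the bottles' distances from the pivot in m, right ones positive, left negative) / (0.38 + 0.07 x number hung): one bottle alone tips it 0.14, 0.24 or 0.35 from an inner, middle or outer bay.
- bar_mid (a point): Middle of the bar's axis, 80 below the pivot (z = 210 when level); turns with the bar. Round steel rod, 12 dia, 420 long, along y. Black collars, 21 dia, 4 thick, divide it into six bays with middles at y = +-70, +-124, +-178 from this point, each 50 wide, for one bottle. A plate 22 wide (y), 6 thick (x), goes up from the middle to the pin.
- tray: Loose drip tray, 0.5 kg, 150 (x) by 440 (y), 30 high, floor 5; origin under its middle. Its near half is a grey rack of six pockets 44 square, rims z = 40 (centres x = -48, y = +-35, +-105, +-175), its far half an open basin. Bow handle on the near (-x) side: black bar 12 dia along y, 90 long, centre x = -115, z = 24. Home: back edge (x = +75) flush against the stand's foot.
- spray1: White trigger spray bottle, 0.09 kg; 4 to 6 alike, each in a pocket. Origin under its middle (z = 5 there), +x where the nozzle points (away from the robot). Body 40 dia, 92 high. White flat-sided head 20 wide (y), x -18 to 50, z 132 to 158: grip its sides from above. The bar goes up into the gap from pump (x = 8) to trigger (x = 37 to 45, down to z = 97), to under the head (z = 132).
- spray2: As spray1. Hung, its base is some 82 mm up and it leans about 0.35 rad (base swung away from the robot).
- spray3: As spray1.
- spray4: As spray1.
- spray5: As spray1.
- spray6: As spray1.
- pail: Bystander: white lidded pail, 170 dia, 200 high; origin under its middle.
- jug: Bystander: detergent jug, 128 dia, 235 high, handle on its +y side; origin under its middle.
- additive: Bystander: white capped bottle, 68 dia, 190 high; origin under its middle.
- dose_cup: Bystander: small open grey dosing cup, 64 dia, 50 high; origin under its middle.
- brush: Bystander: wooden scrubbing brush lying on the table; origin at the middle of its underside.
- stain_tub: Bystander: clear round tub with white lid, 80 dia, 75 high; origin under its middle.
Mind the look-alikes: they are no part of the job. Leave any green or purple look-alike of the spray6 alone.

How it is judged:
On the way:
1. every spray bottle hangs on the bar by its trigger (contact force between each of spray1, spray2, spray3, spray4, spray5, spray6 and stand above 0.3 N and height (world z) of spray1 between 0.03 and 0.15 m and angle between each of spray1, spray2, spray3, spray4, spray5, spray6's own z axis and vertical below 0.6 rad and height (world z) of spray2 between 0.03 and 0.15 m and height (world z) of spray3 between 0.03 and 0.15 m and height (world z) of spray4 between 0.03 and 0.15 m and height (world z) of spray5 between 0.03 and 0.15 m and height (world z) of spray6 between 0.03 and 0.15 m), for 0.5 s.
At the end, for the whole second after the job is handed in: Every spray bottle hangs at rest on the bar (bar carries it, base 30 to 150 mm up, leaning under 0.6 rad); bar within 0.13 rad of level; tray flat on the table with its back edge within 15 mm of the stand's foot, middle within 25 mm of the bar's middle and square to the stand within 0.08 rad (all of step 1 and value of joint bar between -0.13 and 0.13 rad and velocity of joint bar between -0.05 and 0.05 rad/s and y of tray in the frame of stand between -0.025 and 0.025 m and x of tray in the frame of stand between -0.025 and 0 m and angle between the x axis of tray and the x axis of stand, either way round below 0.08 rad and angle between tray's own z axis and vertical below 0.03 rad and height (world z) of tray below 0.006 m and linear speed of tray below 0.02 m/s); the robot touches nothing.
It fails at once if the bar tips more than 0.26 rad (15 degrees) (value of joint bar above 0.26 rad or value of joint bar below -0.26 rad).
It fails at once if the tray touches a hanging bottle ((contact force between tray and spray1 above 1 N and height (world z) of spray1 above 0.05 m) or (contact force between tray and spray2 above 1 N and height (world z) of spray2 above 0.05 m) or (contact force between tray and spray3 above 1 N and height (world z) of spray3 above 0.05 m) or (contact force between tray and spray4 above 1 N and height (world z) of spray4 above 0.05 m) or (contact force between tray and spray5 above 1 N and height (world z) of spray5 above 0.05 m) or (contact force between tray and spray6 above 1 N and height (world z) of spray6 above 0.05 m)).
It fails at once if a bystander is moved more than 30 mm (distance of any of pail, jug, additive, dose_cup, brush, stain_tub from where it was at the start of the episode above 0.03 m).
Of spray1, spray2, spray3, spray4, spray5, spray6 only 4 to 6 are there at a start; the rules pass over those that are not, and their reading is None.
At some moment in a run one of tray may be knocked a few centimetres aside while the robot is not near it.
Once in a run the grip may slacken for a moment while it holds something.
It also fails if it takes over 210 s, if anything falls off the work surface, if the arm or the gripper's body presses on something with over 40 N, if the wrist force passes 120 N, or if a joint passes its speed limit or range.

## Working session

There is one attempt and no reset: what is moved stays moved. The work goes in short steps, Python scripts to look and compute and a shell command to move; the robot and the scene stay as the last step left them, time stands still between calls to the robot, and variables do not carry over. Pictures are saved under pics/ and viewed, at most 14 in all, crops included, and the job is handed in when it is done.

```bash
ls; mkdir -p pics; python3 - <<'E'
from station import arm
import cv2,numpy as np
s=arm.get_state();print({k:np.round(v,3).tolist() for k,v in s.items()},arm.grip_point_offset)
for c in ["scene","top"]:
    im=arm.grab_frame(c);cv2.imwrite(f"pics/a_{c}.png",im[:,:,::-1])
    k=arm.calibration(c);print(c,k['fx'],np.round(k['world_from_camera'],3).tolist())
    for q in ["stand","bar_mid","tray","spray1"]:
        for r in arm.mark_of(c,q):print(c,q,np.round(r['centre'],3),round(r['confidence'],2))
E
```

```text
pics
{'t': 0.0, 'q': [1.559, 0.359, 0.011, -0.0, -1.224, -0.288], 'qd': [0.002, 0.0, -0.0, -0.001, 0.0, 0.001], 'joint_efforts': [-0.0, -58.271, 29.306, 6.997, 0.007, -0.0], 'eef_pos': [0.199, 0.644, 0.226], 'ee_rot': [3.14, -0.0, -0.3], 'force': [0.174, 0.199, -0.764], 'moment': [0.031, -0.047, -0.009], 'gripper_force': 0.0, 'width': 0.088} 0.0188
scene 580.7397044480699 [[0.189, 0.7, -0.689, 1.533], [0.982, -0.121, 0.146, -0.209], [0.019, -0.704, -0.71, 1.204], [0.0, 0.0, 0.0, 1.0]]
scene bar_mid [ 0.668 -0.022  0.21 ] 0.61
scene tray [ 0.559  0.012 -0.   ] 0.9
scene tray [ 0.524 -0.166  0.007] 0.58
scene tray [ 0.668 -0.334 -0.001] 0.17
scene spray1 [ 0.377  0.246 -0.001] 0.93
scene spray1 [0.511 0.117 0.009] 0.9
scene spray1 [0.507 0.187 0.007] 0.8
scene spray1 [ 0.515 -0.098  0.005] 0.78
scene spray1 [0.353 0.102 0.005] 0.77
scene spray1 [ 0.524 -0.165  0.007] 0.74
top 620.5353336674121 [[-0.023, -0.989, 0.148, 0.273], [-1.0, 0.024, 0.009, 0.018], [-0.013, -0.148, -0.989, 1.885], [0.0, 0.0, 0.0, 1.0]]
top bar_mid [ 0.659 -0.02   0.211] 0.76
top tray [0.56  0.014 0.002] 0.74
top tray [0.507 0.186 0.005] 0.2
top spray1 [0.376 0.246 0.001] 0.81
top spray1 [0.507 0.185 0.006] 0.66
top spray1 [0.509 0.119 0.006] 0.63
top spray1 [ 0.516 -0.096  0.006] 0.57
top spray1 [ 0.521 -0.163  0.006] 0.55
top spray1 [0.349 0.105 0.004] 0.55
```

View pics/a_scene.png

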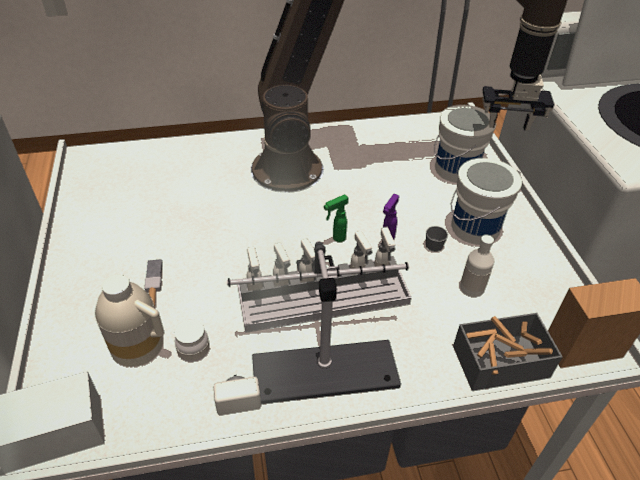

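View pics/a_top.png

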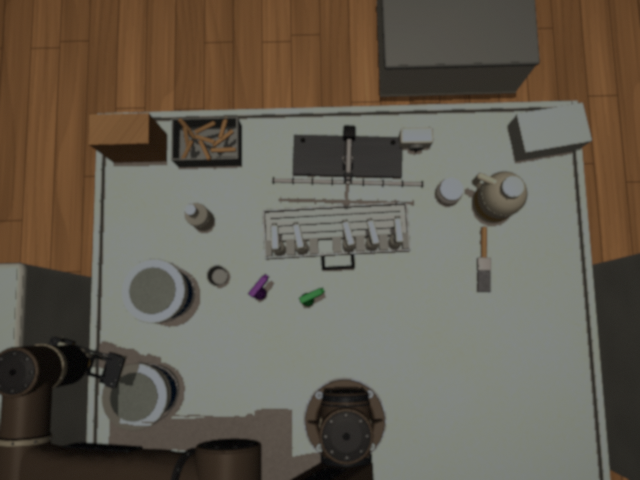

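Five white bottles (top view columns 275, 298, 348, 373 and 397) stand in the tray. The pocket near column 325 is empty. The green and purple look-alikes stand at (312,297) and (259,288), in front of the tray. Next I'll measure the bar line and the bottles.

```bash
cat > h.py <<'E'
from station import arm
import numpy as np,cv2,sys
from scipy.spatial.transform import Rotation as R
def proj(c,px,z):
    k=arm.calibration(c);T=np.array(k['world_from_camera']);px=np.atleast_2d(px).astype(float)
    d=np.c_[(px[:,0]-k['cx'])/k['fx'],(px[:,1]-k['cy'])/k['fy'],np.ones(len(px))]@T[:3,:3].T
    return T[:3,3]+d*((z-T[2,3])/d[:,2])[:,None]
def go(pos,pitch=-30,yaw=0.0):
    "shift in tool axes (cm) and rotvec (deg) from measured pose to target"
    s=arm.get_state();A=R.from_euler('xyz',s['ee_rot']);B=R.from_euler('xyz',[np.pi,np.radians(pitch),yaw])
    d=A.inv().apply(np.array(pos)-s['eef_pos'])*100;w=np.degrees((A.inv()*B).as_rotvec())
    return np.round(d,2).tolist(),np.round(w,1).tolist()
def bottles(c):
    return [(np.round(r['centre'],4).tolist(),round(r['confidence'],2)) for r in arm.mark_of(c,'spray1') if r['confidence']>.3]
E
python3 - <<'E'
from h import *
for c in ["scene","top"]:
    for n in range(3):
        arm.grab_frame(c)
        b=arm.masks_of(c,"bar")
        if b:
            v,u=np.nonzero(b[0]['pixels']);P=proj(c,np.c_[u,v],.21)
            print(c,"bar",b[0]['confidence'],len(u),P.min(0),P.max(0))
            g=abs(P[:,1]-np.median(P[:,1]))>.03
            p=np.polyfit(P[g,1],P[g,0],1);res=P[:,0]-np.polyval(p,P[:,1]);g&=abs(res)<.015;p=np.polyfit(P[g,1],P[g,0],1)
            print(' line',p, 'x at -.02',np.polyval(p,-.02),'ymid',(P[g,1].min()+P[g,1].max())/2,np.ptp(P[g,1]))
        b=arm.masks_of(c,"stand")
        if b:
            m=b[0]['pixels'];v,u=np.nonzero(m);P=proj(c,np.c_[u,v],.02);print(' stand',len(u),P.min(0)[:2],P.max(0)[:2])
        for q in ['stand','bar_mid','tray']:
            r=arm.mark_of(c,q)
            if r: print(' ',q,np.round(r[0]['centre'],4),round(r[0]['confidence'],2))
        print(' ',bottles(c))
E
```

```text
scene bar 0.57 1075 [ 0.5728646  -0.23223643  0.21      ] [0.68522786 0.18705494 0.21      ]
 line [0.05246311 0.66644962] x at -.02 0.6654003579723123 ymid -0.022590746832850006 0.41929137200459476
 stand 9498 [ 0.37344042 -0.23903083] [0.87739779 0.26499462]
  bar_mid [ 0.6657 -0.0245  0.2073] 0.76
  [([0.5251, -0.167, 0.0066], 0.93), ([0.3537, 0.1039, 0.0021], 0.93), ([0.5107, -0.027, 0.0046], 0.91), ([0.5146, -0.0972, 0.0045], 0.86), ([0.3762, 0.2435, 0.0016], 0.82), ([0.5115, 0.1183, 0.0083], 0.72), ([0.5059, 0.1857, 0.0058], 0.72)]
scene bar 0.67 1083 [ 0.57658534 -0.23003261  0.21      ] [0.68482764 0.18705494 0.21      ]
 line [0.04945371 0.6667169 ] x at -.02 0.665727826598242 ymid -0.02148883703757136 0.4170875524140375
 stand 8994 [ 0.3774392 -0.2364018] [0.87502476 0.26275461]
  bar_mid [ 0.6669 -0.022   0.2075] 0.65
  tray [ 0.5586  0.0125 -0.0008] 0.74
  [([0.5102, 0.1153, 0.0083], 0.9), ([0.3795, 0.2444, -0.0008], 0.88), ([0.5144, -0.0258, 0.0042], 0.86), ([0.355, 0.1078, 0.0064], 0.82), ([0.5049, 0.1827, 0.006], 0.77), ([0.5238, -0.1636, 0.0079], 0.72), ([0.5156, -0.0
[... 1593 characters left out ...]
, 0.2441, 0.0016], 0.66), ([0.5219, -0.1658, 0.0068], 0.6), ([0.5148, -0.0224, 0.0036], 0.6), ([0.3486, 0.1006, 0.0017], 0.59), ([0.6716, -0.3395, 0.0026], 0.51)]
top bar 0.63 784 [ 0.64804899 -0.22930156  0.21      ] [0.6930995  0.19016758 0.21      ]
 line [0.05139157 0.66715985] x at -.02 0.6661320186866316 ymid -0.019566991383109536 0.4194691446990949
 stand 297 [0.49423032 0.16908437] [0.58995852 0.21408732]
  bar_mid [ 0.6624 -0.0221  0.2096] 0.55
  tray [0.5602 0.0122 0.0015] 0.67
  [([0.5089, 0.1163, 0.0092], 0.82), ([0.5142, -0.0206, 0.0007], 0.79), ([0.3492, 0.1052, 0.0007], 0.55), ([0.5074, 0.1886, 0.0065], 0.54), ([0.5234, -0.1668, 0.008], 0.52), ([0.5187, -0.0965, 0.005], 0.51)]
```

```bash
python3 -m crank '[{"dz":-4},{"dz":-8},{"dz":-12},{"dz":-16},{"dz":-18},{"dz":-18},{"dz":-18},{"dz":-18},{"dz":-18},{"dz":-18}]' 4 ; python3 - <<'E'
from h import *
print(go([.45,.187,.40],-30,.04))
E
```

```text
([37.47, 36.34, -17.34], [5.1, 29.7, -19.0])$[0]: bad value
```

```bash
python3 -m crank '[{"dx":0,"dy":0,"dz":-4,"wx":0,"wy":0,"wz":0},{"dx":0,"dy":0,"dz":-8,"wx":0,"wy":0,"wz":0},{"dx":0,"dy":0,"dz":-12,"wx":0,"wy":0,"wz":0},{"dx":0,"dy":0,"dz":-16,"wx":0,"wy":0,"wz":0},{"dx":2,"dy":2,"dz":-18,"wx":0,"wy":0,"wz":0},{"dx":6,"dy":6,"dz":-18,"wx":0,"wy":0,"wz":0},{"dx":10,"dy":10,"dz":-18,"wx":0,"wy":0,"wz":0},{"dx":14,"dy":14,"dz":-18,"wx":0,"wy":0,"wz":0},{"dx":18,"dy":18,"dz":-18,"wx":0,"wy":0,"wz":0},{"dx":18,"dy":18,"dz":-18,"wx":0,"wy":0,"wz":0}]' 4 20; python3 - <<'E'
from h import *
print(go([.45,-.024,.40],-30,.04))
E
```

```text
t: 3.85
eef_pos: [0.3195, 0.4157, 0.4078]
ee_rot: [-3.14, -0.0, -0.303]
force: [-0.8, 0.6, 0.7]
width: 0.0402
gripper_force: 0.0
([25.58, 38.07, 0.7], [5.0, 29.7, -19.2])
```

```bash
python3 -m crank '[{"dx":4,"dy":6,"dz":0,"wx":1,"wy":4,"wz":-3},{"dx":8,"dy":12,"dz":0,"wx":1,"wy":8,"wz":-5},{"dx":12,"dy":17,"dz":0,"wx":2,"wy":12,"wz":-8},{"dx":15,"dy":22,"dz":0.3,"wx":3,"wy":16,"wz":-11},{"dx":18,"dy":27,"dz":0.5,"wx":4,"wy":20,"wz":-14},{"dx":21,"dy":32,"dz":0.6,"wx":4,"wy":24,"wz":-16},{"dx":24,"dy":36,"dz":0.7,"wx":5,"wy":28,"wz":-18},{"dx":25.6,"dy":38,"dz":0.7,"wx":5,"wy":29.7,"wz":-19.2},{"dx":25.6,"dy":38,"dz":0.7,"wx":5,"wy":29.7,"wz":-19.2},{"dx":25.6,"dy":38,"dz":0.7,"wx":5,"wy":29.7,"wz":-19.2}]'; python3 - <<'E'
from h import *
print(arm.get_state()['q'],arm.get_state()['force'])
# tcp at bottle-frame (5,.,134) mm
print(go([.513+.005-.06,-.0235,.139+.10],-30,.04))
print(go([.513+.005,-.0235,.139],-30,.04))
E
```

```text
t: 5.1
eef_pos: [0.4503, -0.019, 0.3994]
ee_rot: [3.139, -0.523, 0.043]
force: [-0.2, -0.3, 0.9]
width: 0.0397
gripper_force: 0.0
[ 0.65545781 -0.47783643 -0.63135567  0.34907316 -1.00653303  0.8312747 ] [-0.21092524 -0.34524483  0.87563734]
([-7.36, 0.45, 14.27], [0.1, 0.1, 0.1])
([-7.16, 0.68, 25.93], [0.1, 0.1, 0.1])
```

```bash
python3 -m crank '[{"dx":-1.5,"dy":0.1,"dz":3,"wx":0,"wy":0,"wz":0},{"dx":-3,"dy":0.2,"dz":6,"wx":0,"wy":0,"wz":0},{"dx":-4.5,"dy":0.3,"dz":9,"wx":0,"wy":0,"wz":0},{"dx":-6,"dy":0.4,"dz":12,"wx":0,"wy":0,"wz":0},{"dx":-7.2,"dy":0.6,"dz":15,"wx":0,"wy":0,"wz":0},{"dx":-7.2,"dy":0.65,"dz":18,"wx":0,"wy":0,"wz":0},{"dx":-7.2,"dy":0.65,"dz":21,"wx":0,"wy":0,"wz":0},{"dx":-7.2,"dy":0.65,"dz":23.5,"wx":0,"wy":0,"wz":0},{"dx":-7.2,"dy":0.65,"dz":25,"wx":0,"wy":0,"wz":0},{"dx":-7.2,"dy":0.65,"dz":25.9,"wx":0,"wy":0,"wz":0}]'; python3 - <<'E'
from h import *
for c in ['scene','top']: cv2.imwrite(f"pics/b_{c}.png",cv2.resize(arm.grab_frame(c)[180:340,200:440,::-1],None,fx=3,fy=3))
print(go([.513+.005,-.0235,.139],-30,.04),arm.get_state()['force'])
E
```

```text
t: 6.35
eef_pos: [0.5273, -0.0297, 0.1576]
ee_rot: [-3.123, -0.488, 0.046]
force: [0.1, 0.1, -0.0]
width: 0.04
gripper_force: 0.0
([-1.66, -0.68, 1.26], [-1.2, 2.0, 0.3]) [ 0.63758143 -0.53795929  0.25638811]
```

View pics/b_scene.png

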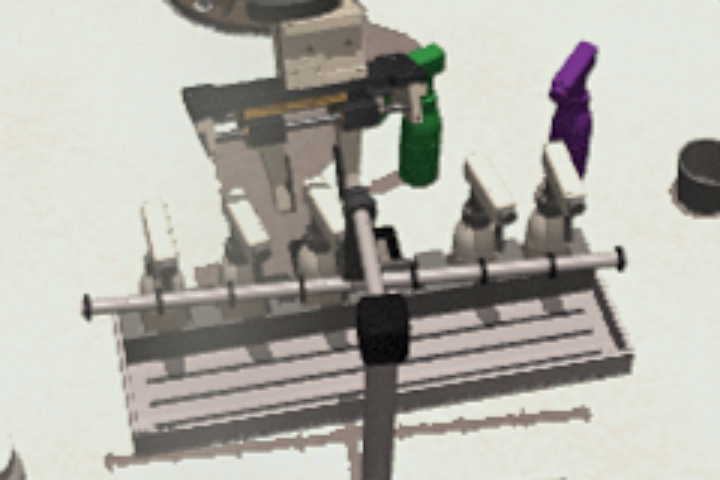

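The crop shows the open fingers straddling the third bottle from the left (crop position ~(310,200)). Neighbours are clear. The arm was still settling, so I'll re-read its pose.

```bash
python3 - <<'E'
from h import *
s=arm.get_state();print(s['t'],s['q'],s['eef_pos'],s['ee_rot'],s['qd'])
print(go([.513+.005,-.0235,.139],-30,.04))
E
```

```text
6.45 [ 0.32816532 -0.07995243 -1.01587864  0.62404696 -0.19483741  0.70529923] [ 0.5271181  -0.0301313   0.15783246] [-3.12326736 -0.48805999  0.04558611] [ 0.00390487 -0.03008534 -0.00223169 -0.01174675 -0.01927282  0.00290157]
([-1.66, -0.68, 1.26], [-1.2, 2.0, 0.3])
```

```bash
python3 - <<'E'
from h import *
print(go([.5125,-.0235,.175],-16,.04))
print(go([.5125,-.0235,.135],-16,.04))
E
```

```text
([-0.46, -0.77, -2.17], [-1.2, -12.0, 0.4])
([-2.33, -0.7, 1.36], [-1.2, -12.0, 0.4])
```

```bash
python3 -m crank '[{"dx":-0.2,"dy":-0.2,"dz":-1,"wx":-0.3,"wy":-2,"wz":0},{"dx":-0.4,"dy":-0.4,"dz":-2.2,"wx":-0.6,"wy":-6,"wz":0.2},{"dx":-0.5,"dy":-0.7,"dz":-2.2,"wx":-1.2,"wy":-12,"wz":0.4},{"dx":-0.5,"dy":-0.7,"dz":-2.2,"wx":-1.2,"wy":-12,"wz":0.4},{"dx":-0.5,"dy":-0.7,"dz":-2.2,"wx":-1.2,"wy":-12,"wz":0.4},{"dx":-0.5,"dy":-0.7,"dz":-2.2,"wx":-1.2,"wy":-12,"wz":0.4},{"dx":-0.5,"dy":-0.7,"dz":-2.2,"wx":-1.2,"wy":-12,"wz":0.4},{"dx":-0.5,"dy":-0.7,"dz":-2.2,"wx":-1.2,"wy":-12,"wz":0.4},{"dx":-0.5,"dy":-0.7,"dz":-2.2,"wx":-1.2,"wy":-12,"wz":0.4},{"dx":-0.5,"dy":-0.7,"dz":-2.2,"wx":-1.2,"wy":-12,"wz":0.4}]' | grep eef ; python3 - <<'E'
from h import *
print(arm.get_state()['q'],go([.5125,-.0235,.135],-16,.04))
E
```

```text
eef_pos: [0.5119, -0.025, 0.1758]
[ 0.41039743 -0.03756437 -0.70217887  0.16679015 -0.65089246  1.07921344] ([-1.06, -0.15, 3.94], [0.0, -0.1, -0.1])
```

```bash
python3 -m crank '[{"dx":-0.5,"dy":-0.1,"dz":2,"wx":0,"wy":0,"wz":0},{"dx":-0.8,"dy":-0.15,"dz":3,"wx":0,"wy":0,"wz":0},{"dx":-1.05,"dy":-0.15,"dz":3.9,"wx":0,"wy":0,"wz":0},{"dx":-1.05,"dy":-0.15,"dz":3.9,"wx":0,"wy":0,"wz":0},{"dx":-1.05,"dy":-0.15,"dz":3.9,"wx":0,"wy":0,"wz":0},{"dx":-1.05,"dy":-0.15,"dz":3.9,"wx":0,"wy":0,"wz":0},{"dx":-1.05,"dy":-0.15,"dz":3.9,"wx":0,"wy":0,"wz":0},{"dx":-1.05,"dy":-0.15,"dz":3.9,"wx":0,"wy":0,"wz":0},{"dx":-1.05,"dy":-0.15,"dz":3.9,"wx":0,"wy":0,"wz":0},{"dx":-1.05,"dy":-0.15,"dz":3.9,"wx":0,"wy":0,"wz":0}]' && python3 -m crank '[{"dx":0,"dy":0,"dz":0,"wx":0,"wy":0,"wz":0},{"dx":0,"dy":0,"dz":0,"wx":0,"wy":0,"wz":0},{"dx":0,"dy":0,"dz":0,"wx":0,"wy":0,"wz":0},{"dx":0,"dy":0,"dz":0,"wx":0,"wy":0,"wz":0},{"dx":0,"dy":0,"dz":0,"wx":0,"wy":0,"wz":0},{"dx":0,"dy":0,"dz":0,"wx":0,"wy":0,"wz":0},{"dx":0,"dy":0,"dz":0,"wx":0,"wy":0,"wz":0},{"dx":0,"dy":0,"dz":0,"wx":0,"wy":0,"wz":0},{"dx":0,"dy":0,"dz":0,"wx":0,"wy":0,"wz":0},{"dx":0,"dy":0,"dz":0,"wx":0,"wy":0,"wz":0}]' 1.5 25; python3 - <<'E'
from h import *
s=arm.get_state();print(s['q'])
for q in [[.5125,-.0235,.335]]: print(go(q,-16,.04))
E
```

```text
t: 8.95
eef_pos: [0.5125, -0.0234, 0.1355]
ee_rot: [3.141, -0.28, 0.039]
force: [0.1, 0.2, 0.3]
width: 0.0405
gripper_force: 0.0
t: 10.2
eef_pos: [0.5125, -0.0234, 0.1355]
ee_rot: [3.141, -0.28, 0.039]
force: [0.0, 0.3, -0.0]
width: 0.0201
gripper_force: 25.0
[ 0.41040631  0.01502794 -0.77250077  0.20024579 -0.53002442  1.03911993]
([5.52, 0.01, -19.18], [0.0, -0.1, -0.1])
```

```bash
cat >> h.py <<'E'
YAW=-.052;M=np.array([.666,-.021])
def hang(y,th,bx,bz,phi=14,tcp=(-1,130),p0=-16):
    "tcp target so that the bar at bay y (m), tilt th, sits at bottle-frame (bx,bz) mm"
    c,s=np.cos(th),np.sin(th);yy=y*c+.08*s;z=.29+y*s-.08*c
    f=np.radians(phi);d=np.array([tcp[0]-bx,tcp[1]-bz])/1e3
    dx=d[0]*np.cos(f)-d[1]*np.sin(f);dz=d[0]*np.sin(f)+d[1]*np.cos(f)
    xs=np.array([np.cos(YAW),np.sin(YAW)]);ys=np.array([-xs[1],xs[0]])
    P=np.r_[M+yy*ys+dx*xs,z+dz];return P,go(P,p0-phi,YAW)
E
python3 -m crank '[{"dx":0.7,"dy":0,"dz":-2.5,"wx":0,"wy":0,"wz":0},{"dx":1.4,"dy":0,"dz":-5,"wx":0,"wy":0,"wz":0},{"dx":2.1,"dy":0,"dz":-7.5,"wx":0,"wy":0,"wz":0},{"dx":2.8,"dy":0,"dz":-10,"wx":0,"wy":0,"wz":0},{"dx":3.6,"dy":0,"dz":-12.5,"wx":0,"wy":0,"wz":0},{"dx":4.3,"dy":0,"dz":-15,"wx":0,"wy":0,"wz":0},{"dx":5,"dy":0,"dz":-17.5,"wx":0,"wy":0,"wz":0},{"dx":5.5,"dy":0,"dz":-19.2,"wx":0,"wy":0,"wz":0},{"dx":5.5,"dy":0,"dz":-19.2,"wx":0,"wy":0,"wz":0},{"dx":5.5,"dy":0,"dz":-19.2,"wx":0,"wy":0,"wz":0}]'; python3 - <<'E'
from h import *
for b in [(60,30),(34,60)]: print(hang(-.07,0,*b))
E
```

```text
t: 11.45
eef_pos: [0.5117, -0.0235, 0.334]
ee_rot: [3.141, -0.279, 0.039]
force: [-0.7, -0.2, -1.7]
width: 0.0201
gripper_force: 25.0
(array([ 0.57909412, -0.08657156,  0.29227234]), ([5.09, 6.56, 5.8], [-2.0, 14.0, 4.8]))
(array([ 0.61153555, -0.08826004,  0.26945343]), ([7.57, 6.85, 8.88], [-2.0, 14.0, 4.8]))
```

```bash
python3 -m crank '[{"dx":0.6,"dy":1.5,"dz":0,"wx":-0.5,"wy":3,"wz":1},{"dx":1.6,"dy":3,"dz":1,"wx":-1,"wy":7,"wz":2},{"dx":2.6,"dy":4.5,"dz":2.5,"wx":-1.5,"wy":11,"wz":4},{"dx":3.6,"dy":6,"dz":4,"wx":-2,"wy":14,"wz":4.8},{"dx":5.1,"dy":6.6,"dz":5.8,"wx":-2,"wy":14,"wz":4.8},{"dx":5.6,"dy":6.6,"dz":6.6,"wx":-2,"wy":14,"wz":4.8},{"dx":6.3,"dy":6.7,"dz":7.4,"wx":-2,"wy":14,"wz":4.8},{"dx":7,"dy":6.8,"dz":8.2,"wx":-2,"wy":14,"wz":4.8},{"dx":7.6,"dy":6.85,"dz":8.9,"wx":-2,"wy":14,"wz":4.8},{"dx":7.6,"dy":6.85,"dz":8.9,"wx":-2,"wy":14,"wz":4.8}]'; python3 - <<'E'
from h import *
s=arm.get_state();print(s['q'])
for b in [(34,60),(26,60),(28,60)]: print(hang(-.07,0,*b))
for c in ['scene','top']: cv2.imwrite(f"pics/c_{c}.png",cv2.resize(arm.grab_frame(c)[180:340,200:440,::-1],None,fx=3,fy=3))
E
```

```text
t: 12.7
eef_pos: [0.6127, -0.0881, 0.27]
ee_rot: [-3.141, -0.524, -0.052]
force: [-0.7, -0.3, -0.6]
width: 0.0198
gripper_force: 25.0
[ 0.25459084 -0.05113741 -0.62458818  0.31090534 -0.51472953  1.0305127 ]
(array([ 0.61153555, -0.08826004,  0.26945343]), ([-0.13, 0.03, -0.01], [-0.0, -0.0, -0.0]))
(array([ 0.61928742, -0.0886635 ,  0.27138881]), ([0.64, 0.03, 0.21], [-0.0, -0.0, -0.0]))
(array([ 0.61734946, -0.08856264,  0.27090497]), ([0.45, 0.03, 0.15], [-0.0, -0.0, -0.0]))
```

View pics/c_scene.png

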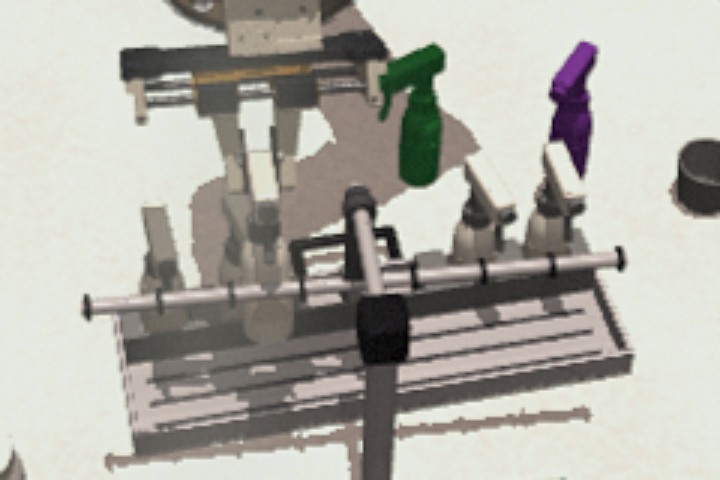

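The bottle hangs in the gripper just behind the bar (crop ~(265,230)), in the inner right bay between the collars at 231 and 303. I'll probe forward gently.

```bash
python3 -m crank '[{"dx":0.1,"dy":0,"dz":0,"wx":0,"wy":0,"wz":0},{"dx":0.2,"dy":0,"dz":0.05,"wx":0,"wy":0,"wz":0},{"dx":0.3,"dy":0,"dz":0.1,"wx":0,"wy":0,"wz":0},{"dx":0.4,"dy":0,"dz":0.13,"wx":0,"wy":0,"wz":0},{"dx":0.5,"dy":0,"dz":0.16,"wx":0,"wy":0,"wz":0},{"dx":0.55,"dy":0,"dz":0.18,"wx":0,"wy":0,"wz":0},{"dx":0.55,"dy":0,"dz":0.18,"wx":0,"wy":0,"wz":0},{"dx":0.55,"dy":0,"dz":0.18,"wx":0,"wy":0,"wz":0},{"dx":0.55,"dy":0,"dz":0.18,"wx":0,"wy":0,"wz":0},{"dx":0.55,"dy":0,"dz":0.18,"wx":0,"wy":0,"wz":0}]'; python3 -m crank '[{"dx":0.05,"dy":0,"dz":0,"wx":0,"wy":0,"wz":0},{"dx":0.1,"dy":0,"dz":0.03,"wx":0,"wy":0,"wz":0},{"dx":0.15,"dy":0,"dz":0.04,"wx":0,"wy":0,"wz":0},{"dx":0.2,"dy":0,"dz":0.05,"wx":0,"wy":0,"wz":0},{"dx":0.2,"dy":0,"dz":0.05,"wx":0,"wy":0,"wz":0},{"dx":0.2,"dy":0,"dz":0.05,"wx":0,"wy":0,"wz":0},{"dx":0.2,"dy":0,"dz":0.05,"wx":0,"wy":0,"wz":0},{"dx":0.2,"dy":0,"dz":0.05,"wx":0,"wy":0,"wz":0},{"dx":0.2,"dy":0,"dz":0.05,"wx":0,"wy":0,"wz":0},{"dx":0.2,"dy":0,"dz":0.05,"wx":0,"wy":0,"wz":0}]'
```

```text
t: 14.05
eef_pos: [0.6179, -0.0885, 0.2716]
ee_rot: [-3.141, -0.524, -0.052]
force: [-4.4, -0.5, -0.2]
width: 0.0197
gripper_force: 25.0
t: 15.3
eef_pos: [0.6202, -0.0885, 0.2725]
ee_rot: [-3.141, -0.525, -0.052]
force: [-4.5, 1.5, -0.2]
width: 0.0195
gripper_force: 25.0
```

```bash
python3 - <<'E'
from h import *
print(arm.get_state()['force'])
for b in [(28,60),(28,80),(28,102),(25,122)]: print(hang(-.07,0,*b))
E
```

```text
[-4.50095519  1.53872173 -0.23874059]
(array([ 0.61734946, -0.08856264,  0.27090497]), ([-0.33, 0.03, -0.0], [-0.0, -0.1, -0.0]))
(array([ 0.62218135, -0.08881412,  0.25149905]), ([-0.88, 0.03, 1.92], [-0.0, -0.1, -0.0]))
(array([ 0.62749644, -0.08909076,  0.23015255]), ([-1.49, 0.03, 4.03], [-0.0, -0.1, -0.0]))
(array([ 0.63523529, -0.08949354,  0.2114724 ]), ([-1.76, 0.03, 6.04], [-0.0, -0.1, -0.0]))
```

```bash
python3 -m crank '[{"dx":-0.3,"dy":0,"dz":0,"wx":0,"wy":0,"wz":0},{"dx":-0.33,"dy":0,"dz":0,"wx":0,"wy":0,"wz":0},{"dx":-0.5,"dy":0,"dz":0.6,"wx":0,"wy":0,"wz":0},{"dx":-0.7,"dy":0,"dz":1.3,"wx":0,"wy":0,"wz":0},{"dx":-0.9,"dy":0,"dz":1.9,"wx":0,"wy":0,"wz":0},{"dx":-1.04,"dy":0,"dz":2.5,"wx":0,"wy":0,"wz":0},{"dx":-1.04,"dy":0,"dz":2.5,"wx":0,"wy":0,"wz":0},{"dx":-1.04,"dy":0,"dz":2.5,"wx":0,"wy":0,"wz":0},{"dx":-1.04,"dy":0,"dz":2.5,"wx":0,"wy":0,"wz":0},{"dx":-1.04,"dy":0,"dz":2.5,"wx":0,"wy":0,"wz":0}]'; python3 - <<'E'
from h import *
for c in ['scene']: cv2.imwrite(f"pics/d_{c}.png",cv2.resize(arm.grab_frame(c)[200:300,220:340,::-1],None,fx=6,fy=6,interpolation=cv2.INTER_CUBIC))
for b in [(28,102),(25,122)]: print(hang(-.07,0,*b))
E
```

```text
t: 16.55
eef_pos: [0.6237, -0.0886, 0.2459]
ee_rot: [-3.141, -0.525, -0.052]
force: [0.8, 0.4, -0.7]
width: 0.02
gripper_force: 25.0
(array([ 0.62749644, -0.08909076,  0.23015255]), ([-0.46, 0.03, 1.55], [-0.0, -0.1, -0.0]))
(array([ 0.63523529, -0.08949354,  0.2114724 ]), ([-0.72, 0.03, 3.56], [-0.0, -0.1, -0.0]))
```

View pics/d_scene.png

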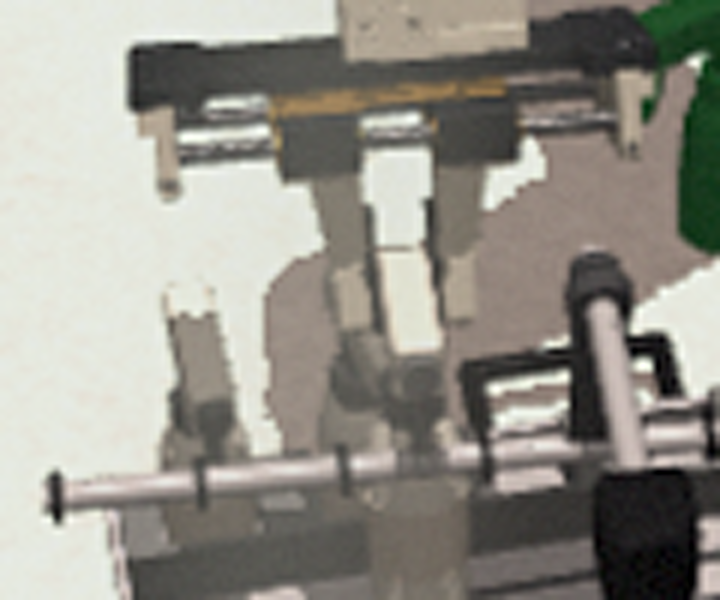

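The trigger tip (crop ~(425,450)) is just above and beyond the bar, centred between the collars at 345 and 485. I'll continue down.

```bash
python3 -m crank '[{"dx":-0.15,"dy":0,"dz":0.4,"wx":0,"wy":0,"wz":0},{"dx":-0.3,"dy":0,"dz":0.8,"wx":0,"wy":0,"wz":0},{"dx":-0.4,"dy":0,"dz":1.2,"wx":0,"wy":0,"wz":0},{"dx":-0.46,"dy":0,"dz":1.55,"wx":0,"wy":0,"wz":0},{"dx":-0.46,"dy":0,"dz":1.55,"wx":0,"wy":0,"wz":0},{"dx":-0.46,"dy":0,"dz":1.55,"wx":0,"wy":0,"wz":0},{"dx":-0.46,"dy":0,"dz":1.55,"wx":0,"wy":0,"wz":0},{"dx":-0.46,"dy":0,"dz":1.55,"wx":0,"wy":0,"wz":0},{"dx":-0.46,"dy":0,"dz":1.55,"wx":0,"wy":0,"wz":0},{"dx":-0.46,"dy":0,"dz":1.55,"wx":0,"wy":0,"wz":0}]'; python3 -m crank '[{"dx":-0.1,"dy":0,"dz":0.4,"wx":0,"wy":0,"wz":0},{"dx":-0.13,"dy":0,"dz":0.8,"wx":0,"wy":0,"wz":0},{"dx":-0.2,"dy":0,"dz":1.2,"wx":0,"wy":0,"wz":0},{"dx":-0.25,"dy":0,"dz":1.6,"wx":0,"wy":0,"wz":0},{"dx":-0.26,"dy":0,"dz":2,"wx":0,"wy":0,"wz":0},{"dx":-0.26,"dy":0,"dz":2,"wx":0,"wy":0,"wz":0},{"dx":-0.26,"dy":0,"dz":2,"wx":0,"wy":0,"wz":0},{"dx":-0.26,"dy":0,"dz":2,"wx":0,"wy":0,"wz":0},{"dx":-0.26,"dy":0,"dz":2,"wx":0,"wy":0,"wz":0},{"dx":-0.26,"dy":0,"dz":2,"wx":0,"wy":0,"wz":0}]'; python3 - <<'E'
from h import *
cv2.imwrite(f"pics/e_scene.png",cv2.resize(arm.grab_frame('scene')[200:300,220:340,::-1],None,fx=6,fy=6,interpolation=cv2.INTER_CUBIC))
print(hang(-.07,0,25,126))
E
```

```text
t: 17.85
eef_pos: [0.6274, -0.0888, 0.2299]
ee_rot: [-3.141, -0.525, -0.052]
force: [1.0, 0.3, -0.4]
width: 0.0198
gripper_force: 25.0
t: 19.1
eef_pos: [0.6352, -0.0892, 0.2114]
ee_rot: [-3.141, -0.525, -0.052]
force: [0.7, 1.1, -0.9]
width: 0.0198
gripper_force: 25.0
(array([ 0.63620167, -0.08954384,  0.20759121]), ([-0.1, 0.03, 0.38], [-0.0, -0.1, -0.0]))
```

View pics/e_scene.png

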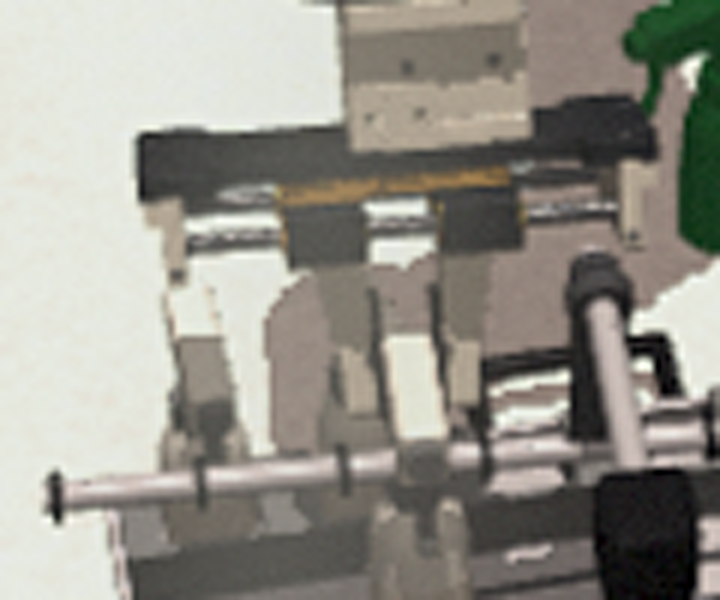

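The head is seated over the bar at crop (415,455), with the trigger on the far side. I'll lower it so the bar takes up its tilt gradually, then release.

```bash
python3 - <<'E'
from h import *
print(hang(-.07,.1,24,126))
E
python3 -m crank '[{"dx":-0.1,"dy":0,"dz":0.3,"wx":0,"wy":0,"wz":0},{"dx":-0.2,"dy":-0.2,"dz":0.6,"wx":0,"wy":0,"wz":0},{"dx":-0.3,"dy":-0.4,"dz":0.8,"wx":0,"wy":0,"wz":0},{"dx":-0.4,"dy":-0.6,"dz":0.95,"wx":0,"wy":0,"wz":0},{"dx":-0.4,"dy":-0.7,"dz":1,"wx":0,"wy":0,"wz":0},{"dx":-0.4,"dy":-0.7,"dz":1,"wx":0,"wy":0,"wz":0},{"dx":-0.4,"dy":-0.7,"dz":1,"wx":0,"wy":0,"wz":0},{"dx":-0.4,"dy":-0.7,"dz":1,"wx":0,"wy":0,"wz":0},{"dx":-0.4,"dy":-0.7,"dz":1,"wx":0,"wy":0,"wz":0},{"dx":-0.4,"dy":-0.7,"dz":1,"wx":0,"wy":0,"wz":0}]'
```

```text
(array([ 0.63760395, -0.08126915,  0.20124446]), ([-0.33, -0.8, 0.97], [-0.0, -0.1, -0.0]))
t: 20.4
eef_pos: [0.6369, -0.0824, 0.2004]
ee_rot: [-3.141, -0.524, -0.052]
force: [-0.4, 0.8, 1.2]
width: 0.0197
gripper_force: 25.0
```

```bash
python3 -m crank '[{"dx":0,"dy":0,"dz":0,"wx":0,"wy":0,"wz":0},{"dx":0,"dy":0,"dz":0,"wx":0,"wy":0,"wz":0},{"dx":0,"dy":0,"dz":0,"wx":0,"wy":0,"wz":0},{"dx":0,"dy":0,"dz":0,"wx":0,"wy":0,"wz":0},{"dx":0,"dy":0,"dz":-0.5,"wx":0,"wy":0,"wz":0},{"dx":0,"dy":0,"dz":-1.5,"wx":0,"wy":0,"wz":0},{"dx":0,"dy":0,"dz":-3,"wx":0,"wy":0,"wz":0},{"dx":0,"dy":0,"dz":-6,"wx":0,"wy":0,"wz":0},{"dx":0,"dy":0,"dz":-10,"wx":0,"wy":0,"wz":0},{"dx":0,"dy":0,"dz":-14,"wx":0,"wy":0,"wz":0}]' 6 25; python3 - <<'E'
from h import *
cv2.imwrite("pics/f.png",cv2.resize(arm.grab_frame('scene')[180:340,200:440,::-1],None,fx=3,fy=3))
for i in range(2):
    for c in ['scene','top']:
        arm.grab_frame(c);print(c,[b for b in bottles(c)],[np.round(r['centre'],3) for r in arm.mark_of(c,'tray')[:1]])
E
```

```text
t: 21.65
eef_pos: [0.566, -0.0784, 0.3234]
ee_rot: [-3.14, -0.525, -0.052]
force: [0.7, 0.4, 1.2]
width: 0.0601
gripper_force: 0.0
scene [([0.511, 0.1146, 0.0097], 0.93), ([0.5158, -0.0991, 0.0064], 0.89), ([0.5225, -0.166, 0.0093], 0.88), ([0.3775, 0.2441, -0.0046], 0.86), ([0.6682, -0.0742, 0.073], 0.81), ([0.5047, 0.1854, 0.0047], 0.66), ([0.3524, 0.1024, 0.0044], 0.59)] [array([0.558, 0.014, 0.   ])]
top [([0.5093, 0.1159, 0.0081], 0.86), ([0.5074, 0.1879, 0.0079], 0.76), ([0.3751, 0.2444, 0.0028], 0.6), ([0.6764, -0.067, 0.0726], 0.53), ([0.5197, -0.1651, 0.0072], 0.42)] [array([0.558, 0.012, 0.   ])]
scene [([0.5054, 0.1842, 0.0088], 0.77), ([0.5099, 0.1151, 0.0107], 0.69), ([0.5213, -0.1659, 0.0068], 0.68), ([0.6722, -0.0686, 0.0781], 0.68), ([0.3514, 0.1048, 0.0055], 0.6), ([0.3758, 0.2441, 0.0016], 0.58)] [array([ 0.558,  0.014, -0.002])]
top [([0.3772, 0.2427, 0.0002], 0.85), ([0.507, 0.1859, 0.0073], 0.72), ([0.6733, -0.0723, 0.0747], 0.62), ([0.5227, -0.1637, 0.0065], 0.41)] [array([0.558, 0.014, 0.003])]
```

View pics/f.png

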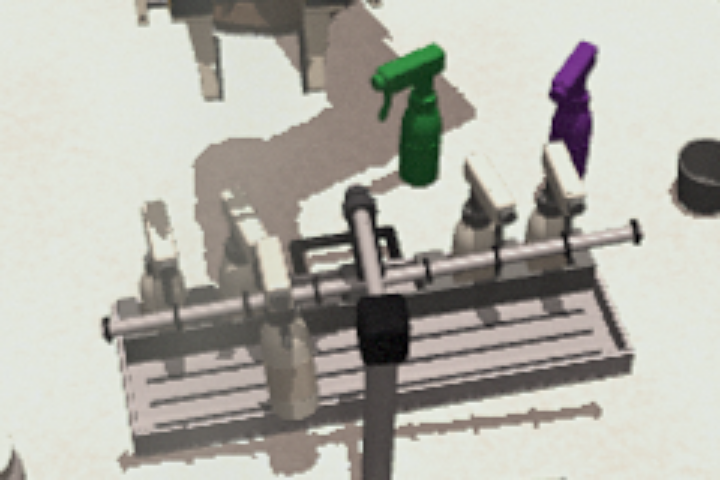

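The first bottle hangs in the inner right bay (crop ~(285,340)), with the bar at about the predicted tilt and the tray unmoved. Next is bottle 2 for the middle left bay.

```bash
python3 - <<'E'
from h import *
print(go([.508,.1155,.21],-16,.043))
E
```

```text
([-11.54, -19.1, 6.17], [2.1, -14.0, -5.0])
```

```bash
python3 -m crank '[{"dx":-3,"dy":-2,"dz":-1,"wx":0.3,"wy":-2,"wz":-0.7},{"dx":-5,"dy":-5,"dz":-1,"wx":0.6,"wy":-4,"wz":-1.4},{"dx":-7,"dy":-9,"dz":-1,"wx":1,"wy":-6,"wz":-2.2},{"dx":-9,"dy":-13,"dz":1,"wx":1.4,"wy":-9,"wz":-3},{"dx":-10.5,"dy":-16.5,"dz":3.5,"wx":1.8,"wy":-12,"wz":-4},{"dx":-11.5,"dy":-19.1,"dz":6.2,"wx":2.1,"wy":-14,"wz":-5},{"dx":-11.5,"dy":-19.1,"dz":6.2,"wx":2.1,"wy":-14,"wz":-5},{"dx":-11.5,"dy":-19.1,"dz":6.2,"wx":2.1,"wy":-14,"wz":-5},{"dx":-11.5,"dy":-19.1,"dz":6.2,"wx":2.1,"wy":-14,"wz":-5},{"dx":-11.5,"dy":-19.1,"dz":6.2,"wx":2.1,"wy":-14,"wz":-5}]' 4; python3 - <<'E'
from h import *
arm.grab_frame('scene');print(bottles('scene'))
print(arm.get_state()['q'],go([.508,.1155,.135],-16,.043))
E
```

```text
t: 23.55
eef_pos: [0.5086, 0.1152, 0.2115]
ee_rot: [-3.14, -0.282, 0.042]
force: [-0.6, -0.5, -0.6]
width: 0.0399
gripper_force: 0.0
[([0.3737, 0.2452, 0.0003], 0.93), ([0.5153, -0.1004, 0.0047], 0.91), ([0.5031, 0.1857, 0.0096], 0.82), ([0.5239, -0.1669, 0.0074], 0.63), ([0.5103, 0.1177, 0.0081], 0.63), ([0.6687, -0.0735, 0.0757], 0.56), ([0.3539, 0.1027, 0.0009], 0.56), ([0.5602, 0.0133, -0.0011], 0.42)]
[ 0.72633708 -0.05486939 -0.66345232  0.25708852 -0.75792576  0.71738897] ([-2.18, -0.01, 7.31], [-0.0, -0.1, -0.1])
```

```bash
python3 -m crank '[{"dx":-0.6,"dy":0,"dz":2,"wx":0,"wy":0,"wz":0},{"dx":-1.2,"dy":0,"dz":4,"wx":0,"wy":0,"wz":0},{"dx":-1.7,"dy":0,"dz":5.8,"wx":0,"wy":0,"wz":0},{"dx":-2.2,"dy":0,"dz":7.3,"wx":0,"wy":0,"wz":0},{"dx":-2.2,"dy":0,"dz":7.3,"wx":0,"wy":0,"wz":0},{"dx":-2.2,"dy":0,"dz":7.3,"wx":0,"wy":0,"wz":0},{"dx":-2.2,"dy":0,"dz":7.3,"wx":0,"wy":0,"wz":0},{"dx":-2.2,"dy":0,"dz":7.3,"wx":0,"wy":0,"wz":0},{"dx":-2.2,"dy":0,"dz":7.3,"wx":0,"wy":0,"wz":0},{"dx":-2.2,"dy":0,"dz":7.3,"wx":0,"wy":0,"wz":0}]' && python3 -m crank '[{"dx":0,"dy":0,"dz":0,"wx":0,"wy":0,"wz":0},{"dx":0,"dy":0,"dz":0,"wx":0,"wy":0,"wz":0},{"dx":0,"dy":0,"dz":0,"wx":0,"wy":0,"wz":0},{"dx":0,"dy":0,"dz":0,"wx":0,"wy":0,"wz":0},{"dx":0,"dy":0,"dz":0,"wx":0,"wy":0,"wz":0},{"dx":0,"dy":0,"dz":0,"wx":0,"wy":0,"wz":0},{"dx":0,"dy":0,"dz":0,"wx":0,"wy":0,"wz":0},{"dx":0,"dy":0,"dz":0,"wx":0,"wy":0,"wz":0},{"dx":0,"dy":0,"dz":0,"wx":0,"wy":0,"wz":0},{"dx":0,"dy":0,"dz":0,"wx":0,"wy":0,"wz":0}]' 1.5 35 && python3 -m crank '[{"dx":0.7,"dy":0,"dz":-2.5,"wx":0,"wy":0,"wz":0},{"dx":1.4,"dy":0,"dz":-5,"wx":0,"wy":0,"wz":0},{"dx":2.1,"dy":0,"dz":-7.5,"wx":0,"wy":0,"wz":0},{"dx":2.8,"dy":0,"dz":-10,"wx":0,"wy":0,"wz":0},{"dx":3.6,"dy":0,"dz":-12.5,"wx":0,"wy":0,"wz":0},{"dx":4.3,"dy":0,"dz":-15,"wx":0,"wy":0,"wz":0},{"dx":5,"dy":0,"dz":-17.5,"wx":0,"wy":0,"wz":0},{"dx":5.5,"dy":0,"dz":-19.2,"wx":0,"wy":0,"wz":0},{"dx":5.5,"dy":0,"dz":-19.2,"wx":0,"wy":0,"wz":0},{"dx":5.5,"dy":0,"dz":-19.2,"wx":0,"wy":0,"wz":0}]'; python3 - <<'E'
from h import *
for b in [(60,30),(34,60)]: print(hang(.124,.137,*b))
for c in ['scene','top']:
    arm.grab_frame(c)
    b=arm.masks_of(c,"bar")
    if b:
        v,u=np.nonzero(b[0]['pixels']);k=arm.calibration(c)
        # fit tilt by projecting onto stand plane x_s=0
        T=np.array(k['world_from_camera']);d=np.c_[(u-k['cx'])/k['fx'],(v-k['cy'])/k['fy'],np.ones(len(u))]@T[:3,:3].T
        n=np.array([np.cos(YAW),np.sin(YAW),0]);t=(n@(np.r_[M,0]-T[:3,3]))/(d@n);P=T[:3,3]+d*t[:,None]
        ys=(P[:,:2]-M)@np.array([-n[1],n[0]]);g=(abs(ys)>.03)&(P[:,2]<.26)&(P[:,2]>.15);p=np.polyfit(ys[g],P[g,2],1);print(c,p,ys.min(),ys.max())
E
```

```text
t: 24.9
eef_pos: [0.5076, 0.1156, 0.1345]
ee_rot: [-3.141, -0.28, 0.043]
force: [-0.2, 0.7, -0.1]
width: 0.0399
gripper_force: 0.0
t: 26.15
eef_pos: [0.5076, 0.1155, 0.1343]
ee_rot: [-3.142, -0.28, 0.043]
force: [0.5, -0.3, -0.5]
width: 0.0196
gripper_force: 35.0
t: 27.4
eef_pos: [0.5069, 0.1153, 0.333]
ee_rot: [3.141, -0.279, 0.043]
force: [0.9, -0.2, -0.9]
width: 0.02
gripper_force: 35.0
(array([0.58968506, 0.1169169 , 0.30995683]), ([7.33, 0.19, 4.49], [-2.1, 14.0, 5.0]))
(array([0.6221265 , 0.11522842, 0.28713793]), ([9.81, 0.5, 7.58], [-2.1, 14.0, 5.0]))
scene [0.13763059 0.21010956] -0.19816978871603277 0.21856121847851157
top [0.13535298 0.21002314] -0.1949163011782508 0.22059858511487088
```

```bash
cat >> h.py <<'E'
def tilt():
    o=[]
    for c in ['scene','top']:
        arm.grab_frame(c);b=arm.masks_of(c,"bar")
        if not b: continue
        v,u=np.nonzero(b[0]['pixels']);k=arm.calibration(c)
        T=np.array(k['world_from_camera']);d=np.c_[(u-k['cx'])/k['fx'],(v-k['cy'])/k['fy'],np.ones(len(u))]@T[:3,:3].T
        n=np.array([np.cos(YAW),np.sin(YAW),0]);t=(n@(np.r_[M,0]-T[:3,3]))/(d@n);P=T[:3,3]+d*t[:,None]
        ys=(P[:,:2]-M)@np.array([-n[1],n[0]]);g=(abs(ys)>.03)&(P[:,2]<.26)&(P[:,2]>.15)
        p=np.polyfit(ys[g],P[g,2],1);g&=abs(P[:,2]-np.polyval(p,ys))<.012;p=np.polyfit(ys[g],P[g,2],1);o.append(np.round([*p,ys.min(),ys.max()],3).tolist())
    return o
E
python3 -m crank '[{"dx":1,"dy":0,"dz":0,"wx":-0.5,"wy":3,"wz":1},{"dx":3,"dy":0,"dz":1,"wx":-1,"wy":7,"wz":2},{"dx":5,"dy":0.1,"dz":2.5,"wx":-1.5,"wy":11,"wz":4},{"dx":6.5,"dy":0.1,"dz":3.5,"wx":-2,"wy":14,"wz":5},{"dx":7.3,"dy":0.2,"dz":4.5,"wx":-2,"wy":14,"wz":5},{"dx":8,"dy":0.3,"dz":5.3,"wx":-2,"wy":14,"wz":5},{"dx":8.6,"dy":0.4,"dz":6.1,"wx":-2,"wy":14,"wz":5},{"dx":9.2,"dy":0.5,"dz":6.9,"wx":-2,"wy":14,"wz":5},{"dx":9.8,"dy":0.5,"dz":7.6,"wx":-2,"wy":14,"wz":5},{"dx":9.8,"dy":0.5,"dz":7.6,"wx":-2,"wy":14,"wz":5}]' ; python3 -m crank '[{"dx":0.1,"dy":0,"dz":0,"wx":0,"wy":0,"wz":0},{"dx":0.2,"dy":0,"dz":0.05,"wx":0,"wy":0,"wz":0},{"dx":0.3,"dy":0,"dz":0.1,"wx":0,"wy":0,"wz":0},{"dx":0.3,"dy":0,"dz":0.1,"wx":0,"wy":0,"wz":0},{"dx":0.3,"dy":0,"dz":0.1,"wx":0,"wy":0,"wz":0},{"dx":0.3,"dy":0,"dz":0.1,"wx":0,"wy":0,"wz":0},{"dx":0.3,"dy":0,"dz":0.1,"wx":0,"wy":0,"wz":0},{"dx":0.3,"dy":0,"dz":0.1,"wx":0,"wy":0,"wz":0},{"dx":0.3,"dy":0,"dz":0.1,"wx":0,"wy":0,"wz":0},{"dx":0.3,"dy":0,"dz":0.1,"wx":0,"wy":0,"wz":0}]'; python3 - <<'E'
from h import *
for b in [(31,60),(28,60),(28,102)]: print(b,hang(.124,.137,*b))
E
```

```text
t: 28.85
eef_pos: [0.623, 0.1152, 0.2875]
ee_rot: [-3.14, -0.524, -0.052]
force: [-0.4, -0.1, -1.9]
width: 0.0198
gripper_force: 35.0
t: 30.1
eef_pos: [0.6258, 0.1153, 0.2888]
ee_rot: [-3.139, -0.525, -0.052]
force: [0.4, 0.4, -1.2]
width: 0.0198
gripper_force: 35.0
(31, 60) (array([0.62503345, 0.11507712, 0.2878637 ]), ([-0.11, 0.02, 0.05], [-0.1, -0.1, -0.0]))
(28, 60) (array([0.6279404 , 0.11492583, 0.28858946]), ([0.18, 0.02, 0.13], [-0.1, -0.1, -0.0]))
(28, 102) (array([0.63808739, 0.11439771, 0.24783704]), ([-0.98, 0.03, 4.17], [-0.1, -0.1, -0.0]))
```

```bash
python3 -m crank '[{"dx":0.1,"dy":0,"dz":0,"wx":0,"wy":0,"wz":0},{"dx":0.15,"dy":0,"dz":0.05,"wx":0,"wy":0,"wz":0},{"dx":0.15,"dy":0,"dz":0.05,"wx":0,"wy":0,"wz":0},{"dx":0.15,"dy":0,"dz":0.05,"wx":0,"wy":0,"wz":0},{"dx":0.15,"dy":0,"dz":0.05,"wx":0,"wy":0,"wz":0},{"dx":0.15,"dy":0,"dz":0.05,"wx":0,"wy":0,"wz":0},{"dx":0.15,"dy":0,"dz":0.05,"wx":0,"wy":0,"wz":0},{"dx":0.15,"dy":0,"dz":0.05,"wx":0,"wy":0,"wz":0},{"dx":0.15,"dy":0,"dz":0.05,"wx":0,"wy":0,"wz":0},{"dx":0.15,"dy":0,"dz":0.05,"wx":0,"wy":0,"wz":0}]'; python3 -m crank '[{"dx":0.1,"dy":0,"dz":0,"wx":0,"wy":0,"wz":0},{"dx":0.1,"dy":0,"dz":0.05,"wx":0,"wy":0,"wz":0},{"dx":0.1,"dy":0,"dz":0.05,"wx":0,"wy":0,"wz":0},{"dx":0.1,"dy":0,"dz":0.05,"wx":0,"wy":0,"wz":0},{"dx":0.1,"dy":0,"dz":0.05,"wx":0,"wy":0,"wz":0},{"dx":0.1,"dy":0,"dz":0.05,"wx":0,"wy":0,"wz":0},{"dx":0.1,"dy":0,"dz":0.05,"wx":0,"wy":0,"wz":0},{"dx":0.1,"dy":0,"dz":0.05,"wx":0,"wy":0,"wz":0},{"dx":0.1,"dy":0,"dz":0.05,"wx":0,"wy":0,"wz":0},{"dx":0.1,"dy":0,"dz":0.05,"wx":0,"wy":0,"wz":0}]'; python3 - <<'E'
from h import *
for b in [(28,60),(28,86),(28,102),(25,122)]: print(b,hang(.124,.137,*b))
E
```

```text
t: 31.35
eef_pos: [0.6273, 0.1152, 0.2891]
ee_rot: [-3.139, -0.525, -0.052]
force: [-0.9, 0.2, -0.4]
width: 0.0194
gripper_force: 35.0
t: 32.6
eef_pos: [0.628, 0.1149, 0.2887]
ee_rot: [-3.14, -0.524, -0.052]
force: [-5.5, -0.7, -0.5]
width: 0.0199
gripper_force: 35.0
(28, 60) (array([0.6279404 , 0.11492583, 0.28858946]), ([-0.02, -0.01, 0.01], [-0.1, -0.0, -0.0]))
(28, 86) (array([0.63422187, 0.11459889, 0.26336177]), ([-0.73, -0.0, 2.51], [-0.1, -0.0, -0.0]))
(28, 102) (array([0.63808739, 0.11439771, 0.24783704]), ([-1.18, 0.0, 4.05], [-0.1, -0.0, -0.0]))
(25, 122) (array([0.64582624, 0.11399492, 0.22915689]), ([-1.44, 0.01, 6.05], [-0.1, -0.0, -0.0]))
```

```bash
python3 -m crank '[{"dx":-0.26,"dy":0,"dz":-0.06,"wx":0,"wy":0,"wz":0},{"dx":-0.26,"dy":0,"dz":-0.06,"wx":0,"wy":0,"wz":0},{"dx":-0.5,"dy":0,"dz":0.75,"wx":0,"wy":0,"wz":0},{"dx":-0.73,"dy":0,"dz":1.6,"wx":0,"wy":0,"wz":0},{"dx":-0.97,"dy":0,"dz":2.4,"wx":0,"wy":0,"wz":0},{"dx":-1.2,"dy":0,"dz":3.2,"wx":0,"wy":0,"wz":0},{"dx":-1.42,"dy":0,"dz":4,"wx":0,"wy":0,"wz":0},{"dx":-1.42,"dy":0,"dz":4,"wx":0,"wy":0,"wz":0},{"dx":-1.42,"dy":0,"dz":4,"wx":0,"wy":0,"wz":0},{"dx":-1.42,"dy":0,"dz":4,"wx":0,"wy":0,"wz":0}]'; python3 - <<'E'
from h import *
cv2.imwrite(f"pics/g.png",cv2.resize(arm.grab_frame('scene')[180:300,320:440,::-1],None,fx=5,fy=5,interpolation=cv2.INTER_CUBIC))
for b in [(27,122)]: print(b,hang(.124,.137,*b))
# model after: tilt -.091
print(hang(.124,-.05,26,126))
E
```

```text
t: 33.85
eef_pos: [0.6363, 0.1151, 0.248]
ee_rot: [-3.139, -0.525, -0.052]
force: [-0.6, -0.4, -1.1]
width: 0.0198
gripper_force: 35.0
(27, 122) (array([0.64388827, 0.11409579, 0.22867305]), ([-0.31, 0.06, 2.05], [-0.2, -0.1, -0.0]))
(array([0.64510027, 0.10009668, 0.20125185]), ([-1.51, 1.46, 4.51], [-0.2, -0.1, -0.0]))
```

View pics/g.png

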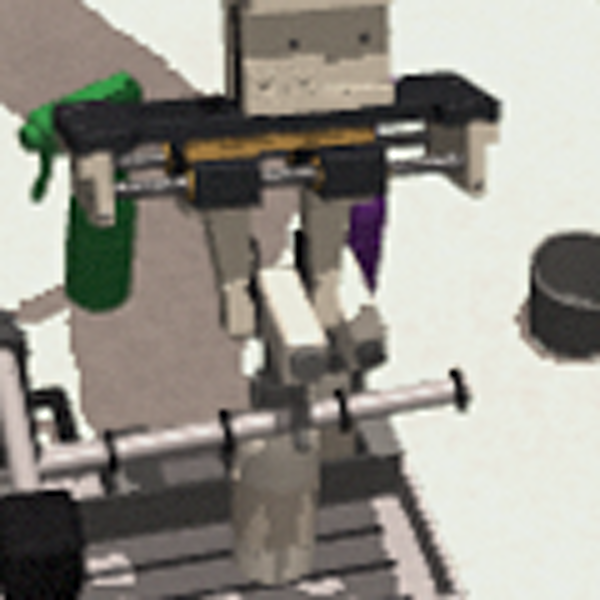

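The trigger (crop ~(300,420)) is past the bar in the middle left bay, between the collars at 228 and 343. I'll lower it, follow the bar down, and release.

```bash
python3 -m crank '[{"dx":-0.1,"dy":0.2,"dz":0.7,"wx":0,"wy":0,"wz":0},{"dx":-0.2,"dy":0.3,"dz":1.4,"wx":0,"wy":0,"wz":0},{"dx":-0.35,"dy":0.4,"dz":2.1,"wx":0,"wy":0,"wz":0},{"dx":-0.6,"dy":0.6,"dz":2.6,"wx":0,"wy":0,"wz":0},{"dx":-0.8,"dy":0.8,"dz":3.1,"wx":0,"wy":0,"wz":0},{"dx":-1,"dy":1,"dz":3.6,"wx":0,"wy":0,"wz":0},{"dx":-1.25,"dy":1.2,"dz":4.1,"wx":0,"wy":0,"wz":0},{"dx":-1.5,"dy":1.5,"dz":4.5,"wx":0,"wy":0,"wz":0},{"dx":-1.5,"dy":1.5,"dz":4.5,"wx":0,"wy":0,"wz":0},{"dx":-1.5,"dy":1.5,"dz":4.5,"wx":0,"wy":0,"wz":0}]';  python3 -m crank '[{"dx":0,"dy":0,"dz":0,"wx":0,"wy":0,"wz":0},{"dx":0,"dy":0,"dz":0,"wx":0,"wy":0,"wz":0},{"dx":0,"dy":0,"dz":0,"wx":0,"wy":0,"wz":0},{"dx":0,"dy":0,"dz":0,"wx":0,"wy":0,"wz":0},{"dx":0,"dy":0,"dz":-0.5,"wx":0,"wy":0,"wz":0},{"dx":0,"dy":0,"dz":-1.5,"wx":0,"wy":0,"wz":0},{"dx":0,"dy":0,"dz":-3,"wx":0,"wy":0,"wz":0},{"dx":0,"dy":0,"dz":-6,"wx":0,"wy":0,"wz":0},{"dx":0,"dy":0,"dz":-10,"wx":0,"wy":0,"wz":0},{"dx":0,"dy":0,"dz":-14,"wx":0,"wy":0,"wz":0}]' 5 25; python3 - <<'E'
from h import *
print(go([.5125,-.097,.21],-16,.043))
for i in range(2):
    for c in ['scene','top']:
        arm.grab_frame(c);print(c,[b[0] for b in bottles(c)],[np.round(r['centre'],3) for r in arm.mark_of(c,'tray')[:1]])
print(tilt())
E
```

```text
t: 35.15
eef_pos: [0.645, 0.0995, 0.201]
ee_rot: [-3.139, -0.525, -0.052]
force: [-1.3, 0.7, -0.3]
width: 0.0197
gripper_force: 35.0
t: 36.4
eef_pos: [0.5738, 0.1031, 0.3231]
ee_rot: [-3.138, -0.524, -0.052]
force: [1.5, -0.1, 0.3]
width: 0.0503
gripper_force: 0.0
([-10.06, 20.32, 7.19], [1.9, -14.0, -5.0])
scene [[0.682, 0.0878, 0.0771], [0.377, 0.2427, -0.0014], [0.5168, 0.1929, 0.0059], [0.6676, -0.1112, 0.0872], [0.5242, -0.0957, 0.0041], [0.3545, 0.1022, 0.0067], [0.5304, -0.1616, 0.0061]] [array([ 0.566,  0.017, -0.002])]
top [[0.6807, 0.0871, 0.0784], [0.6731, -0.1096, 0.0865], [0.5267, -0.0915, 0.0047], [0.5278, -0.1597, 0.0059], [0.3537, 0.1027, 0.0009]] [array([0.569, 0.019, 0.001])]
scene [[0.3748, 0.2437, -0.0027], [0.5158, 0.1889, 0.0057], [0.6681, -0.111, 0.0885], [0.3536, 0.1051, 0.0034], [0.5226, -0.094, 0.0027]] [array([0.569, 0.017, 0.   ])]
top [[0.5278, -0.0902, 0.0079], [0.3522, 0.1027, 0.0033], [0.5284, -0.1622, 0.0051], [0.6713, -0.1064, 0.0874], [0.683, 0.0899, 0.0747]] [array([0.568, 0.015, 0.   ])]
[[-0.071, 0.21, -0.217, 0.203], [-0.075, 0.21, -0.215, 0.207]]
```

The tray has been knocked about 1 cm (+x), so I'll use the new bottle positions. The tilt is −0.073. Bottle 3 goes to the middle right bay.

```bash
python3 - <<'E'
from h import *
print(go([.524,-.092,.21],-16,.038))
E
```

```text
([-9.13, 19.73, 7.61], [1.9, -14.0, -4.8])
```

```bash
python3 -m crank '[{"dx":-3,"dy":2,"dz":-1,"wx":0.3,"wy":-2,"wz":-0.7},{"dx":-5,"dy":5,"dz":-1,"wx":0.6,"wy":-4,"wz":-1.4},{"dx":-7,"dy":9,"dz":-1,"wx":1,"wy":-6,"wz":-2.2},{"dx":-8.5,"dy":13,"dz":1,"wx":1.4,"wy":-9,"wz":-3},{"dx":-9,"dy":17,"dz":4,"wx":1.8,"wy":-12,"wz":-4},{"dx":-9.1,"dy":19.7,"dz":7.6,"wx":1.9,"wy":-14,"wz":-4.8},{"dx":-9.1,"dy":19.7,"dz":7.6,"wx":1.9,"wy":-14,"wz":-4.8},{"dx":-9.1,"dy":19.7,"dz":7.6,"wx":1.9,"wy":-14,"wz":-4.8},{"dx":-9.1,"dy":19.7,"dz":7.6,"wx":1.9,"wy":-14,"wz":-4.8},{"dx":-9.1,"dy":19.7,"dz":7.6,"wx":1.9,"wy":-14,"wz":-4.8}]' 4; python3 - <<'E'
from h import *
for c in ['scene','top']: arm.grab_frame(c);print([b[0] for b in bottles(c) if -.2<b[0][1]<0])
print(go([.524,-.092,.135],-16,.038))
E
```

```text
t: 38.45
eef_pos: [0.5243, -0.0908, 0.2114]
ee_rot: [-3.141, -0.282, 0.04]
force: [-0.5, -0.7, 0.9]
width: 0.04
gripper_force: 0.0
[[0.6669, -0.1129, 0.087], [0.53, -0.1635, 0.0066], [0.5208, -0.0949, 0.0067]]
[[0.6715, -0.1094, 0.0851]]
([-2.13, 0.08, 7.28], [-0.0, -0.1, 0.1])
```

```bash
python3 -m crank '[{"dx":-0.6,"dy":0.1,"dz":2,"wx":0,"wy":0,"wz":0},{"dx":-1.2,"dy":0.1,"dz":4,"wx":0,"wy":0,"wz":0},{"dx":-1.7,"dy":0.1,"dz":5.8,"wx":0,"wy":0,"wz":0},{"dx":-2.15,"dy":0.1,"dz":7.3,"wx":0,"wy":0,"wz":0},{"dx":-2.15,"dy":0.1,"dz":7.3,"wx":0,"wy":0,"wz":0},{"dx":-2.15,"dy":0.1,"dz":7.3,"wx":0,"wy":0,"wz":0},{"dx":-2.15,"dy":0.1,"dz":7.3,"wx":0,"wy":0,"wz":0},{"dx":-2.15,"dy":0.1,"dz":7.3,"wx":0,"wy":0,"wz":0},{"dx":-2.15,"dy":0.1,"dz":7.3,"wx":0,"wy":0,"wz":0},{"dx":-2.15,"dy":0.1,"dz":7.3,"wx":0,"wy":0,"wz":0}]' && python3 -m crank '[{"dx":0,"dy":0,"dz":0,"wx":0,"wy":0,"wz":0},{"dx":0,"dy":0,"dz":0,"wx":0,"wy":0,"wz":0},{"dx":0,"dy":0,"dz":0,"wx":0,"wy":0,"wz":0},{"dx":0,"dy":0,"dz":0,"wx":0,"wy":0,"wz":0},{"dx":0,"dy":0,"dz":0,"wx":0,"wy":0,"wz":0},{"dx":0,"dy":0,"dz":0,"wx":0,"wy":0,"wz":0},{"dx":0,"dy":0,"dz":0,"wx":0,"wy":0,"wz":0},{"dx":0,"dy":0,"dz":0,"wx":0,"wy":0,"wz":0},{"dx":0,"dy":0,"dz":0,"wx":0,"wy":0,"wz":0},{"dx":0,"dy":0,"dz":0,"wx":0,"wy":0,"wz":0}]' 1.5 35 && python3 -m crank '[{"dx":0.7,"dy":0,"dz":-2.5,"wx":0,"wy":0,"wz":0},{"dx":1.4,"dy":0,"dz":-5,"wx":0,"wy":0,"wz":0},{"dx":2.1,"dy":0,"dz":-7.5,"wx":0,"wy":0,"wz":0},{"dx":2.8,"dy":0,"dz":-10,"wx":0,"wy":0,"wz":0},{"dx":3.6,"dy":0,"dz":-12.5,"wx":0,"wy":0,"wz":0},{"dx":4.3,"dy":0,"dz":-15,"wx":0,"wy":0,"wz":0},{"dx":5,"dy":0,"dz":-17.5,"wx":0,"wy":0,"wz":0},{"dx":5.5,"dy":0,"dz":-19.2,"wx":0,"wy":0,"wz":0},{"dx":5.5,"dy":0,"dz":-19.2,"wx":0,"wy":0,"wz":0},{"dx":5.5,"dy":0,"dz":-19.2,"wx":0,"wy":0,"wz":0}]'; python3 - <<'E'
from h import *
t=tilt();print(t);t=np.mean([a[0] for a in t])
for b in [(60,30),(36,60),(32,60)]: print(hang(-.126,t,*b))
cv2.imwrite("pics/h.png",cv2.resize(arm.grab_frame('scene')[180:340,200:440,::-1],None,fx=3,fy=3))
E
```

```text
t: 39.9
eef_pos: [0.5238, -0.0927, 0.1344]
ee_rot: [3.142, -0.28, 0.039]
force: [-0.6, -0.2, -0.9]
width: 0.0402
gripper_force: 0.0
t: 41.15
eef_pos: [0.5238, -0.0926, 0.1342]
ee_rot: [3.141, -0.28, 0.039]
force: [-0.3, -0.3, -0.6]
width: 0.02
gripper_force: 35.0
t: 42.4
eef_pos: [0.523, -0.0926, 0.3328]
ee_rot: [-3.141, -0.279, 0.039]
force: [-0.7, 0.6, -0.7]
width: 0.0197
gripper_force: 35.0
[[-0.072, 0.21, -0.214, 0.2], [-0.1, 0.209, -0.213, 0.202]]
(array([ 0.57585047, -0.14889307,  0.30339064]), ([4.03, 5.82, 4.24], [-2.0, 14.0, 4.8]))
(array([ 0.60635394, -0.15048068,  0.2800879 ]), ([6.31, 6.1, 7.32], [-2.0, 14.0, 4.8]))
(array([ 0.61022988, -0.15068241,  0.28105558]), ([6.71, 6.13, 7.33], [-2.0, 14.0, 4.8]))
```

View pics/h.png

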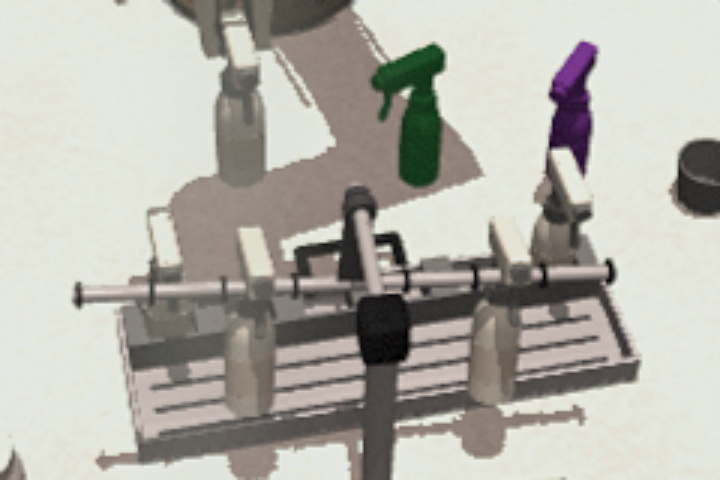

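Bottle 3 is in the gripper. Bottles 1 and 2 hang at crop (250,330) and (497,310), and the bar is nearly level. The R124 bay lies between the collars at 152 and 223.

```bash
python3 - <<'E'
from h import *
for b in [(60,30),(36,60),(31,60)]: print(hang(-.131,-.075,*b))
E
```

```text
(array([ 0.57563112, -0.15310762,  0.30231302]), ([3.95, 6.24, 4.35], [-2.0, 14.0, 4.8]))
(array([ 0.60613459, -0.15469523,  0.27901028]), ([6.23, 6.52, 7.43], [-2.0, 14.0, 4.8]))
(array([ 0.61097951, -0.15494739,  0.28021989]), ([6.73, 6.56, 7.45], [-2.0, 14.0, 4.8]))
```

```bash
python3 -m crank '[{"dx":1,"dy":2,"dz":0,"wx":-0.5,"wy":3,"wz":1},{"dx":1.6,"dy":3.5,"dz":1,"wx":-1,"wy":7,"wz":2},{"dx":2.6,"dy":5,"dz":2.5,"wx":-1.5,"wy":11,"wz":4},{"dx":3.6,"dy":6,"dz":3.7,"wx":-2,"wy":14,"wz":4.8},{"dx":4,"dy":6.2,"dz":4.4,"wx":-2,"wy":14,"wz":4.8},{"dx":4.8,"dy":6.3,"dz":5.4,"wx":-2,"wy":14,"wz":4.8},{"dx":5.5,"dy":6.4,"dz":6.4,"wx":-2,"wy":14,"wz":4.8},{"dx":6.2,"dy":6.5,"dz":7.4,"wx":-2,"wy":14,"wz":4.8},{"dx":6.5,"dy":6.55,"dz":7.45,"wx":-2,"wy":14,"wz":4.8},{"dx":6.6,"dy":6.55,"dz":7.45,"wx":-2,"wy":14,"wz":4.8}]';  python3 -m crank '[{"dx":0.1,"dy":0,"dz":0,"wx":0,"wy":0,"wz":0},{"dx":0.15,"dy":0,"dz":0.05,"wx":0,"wy":0,"wz":0},{"dx":0.15,"dy":0,"dz":0.05,"wx":0,"wy":0,"wz":0},{"dx":0.15,"dy":0,"dz":0.05,"wx":0,"wy":0,"wz":0},{"dx":0.15,"dy":0,"dz":0.05,"wx":0,"wy":0,"wz":0},{"dx":0.15,"dy":0,"dz":0.05,"wx":0,"wy":0,"wz":0},{"dx":0.15,"dy":0,"dz":0.05,"wx":0,"wy":0,"wz":0},{"dx":0.15,"dy":0,"dz":0.05,"wx":0,"wy":0,"wz":0},{"dx":0.15,"dy":0,"dz":0.05,"wx":0,"wy":0,"wz":0},{"dx":0.15,"dy":0,"dz":0.05,"wx":0,"wy":0,"wz":0}]'; python3 - <<'E'
from h import *
for b in [(30,60),(30.5,60),(30.5,102)]: print(hang(-.131,-.075,*b))
E
```

```text
t: 43.9
eef_pos: [0.6103, -0.1548, 0.2806]
ee_rot: [-3.141, -0.524, -0.052]
force: [-0.3, -0.1, -1.3]
width: 0.0198
gripper_force: 35.0
t: 45.15
eef_pos: [0.6116, -0.1549, 0.281]
ee_rot: [-3.141, -0.525, -0.052]
force: [0.8, -0.9, -0.4]
width: 0.0199
gripper_force: 35.0
(array([ 0.61194849, -0.15499782,  0.28046181]), ([0.0, 0.0, 0.06], [-0.0, -0.1, -0.0]))
(array([ 0.611464  , -0.15497261,  0.28034085]), ([-0.04, 0.0, 0.05], [-0.0, -0.1, -0.0]))
(array([ 0.62161098, -0.15550073,  0.23958843]), ([-1.21, 0.01, 4.08], [-0.0, -0.1, -0.0]))
```

```bash
python3 -m crank '[{"dx":0.1,"dy":0,"dz":0,"wx":0,"wy":0,"wz":0},{"dx":0.15,"dy":0,"dz":0.05,"wx":0,"wy":0,"wz":0},{"dx":0.15,"dy":0,"dz":0.05,"wx":0,"wy":0,"wz":0},{"dx":0.15,"dy":0,"dz":0.05,"wx":0,"wy":0,"wz":0},{"dx":0.15,"dy":0,"dz":0.05,"wx":0,"wy":0,"wz":0},{"dx":0.15,"dy":0,"dz":0.05,"wx":0,"wy":0,"wz":0},{"dx":0.15,"dy":0,"dz":0.05,"wx":0,"wy":0,"wz":0},{"dx":0.15,"dy":0,"dz":0.05,"wx":0,"wy":0,"wz":0},{"dx":0.15,"dy":0,"dz":0.05,"wx":0,"wy":0,"wz":0},{"dx":0.15,"dy":0,"dz":0.05,"wx":0,"wy":0,"wz":0}]' | egrep 'eef|force'; python3 -m crank '[{"dx":0.1,"dy":0,"dz":0,"wx":0,"wy":0,"wz":0},{"dx":0.1,"dy":0,"dz":0.05,"wx":0,"wy":0,"wz":0},{"dx":0.1,"dy":0,"dz":0.05,"wx":0,"wy":0,"wz":0},{"dx":0.1,"dy":0,"dz":0.05,"wx":0,"wy":0,"wz":0},{"dx":0.1,"dy":0,"dz":0.05,"wx":0,"wy":0,"wz":0},{"dx":0.1,"dy":0,"dz":0.05,"wx":0,"wy":0,"wz":0},{"dx":0.1,"dy":0,"dz":0.05,"wx":0,"wy":0,"wz":0},{"dx":0.1,"dy":0,"dz":0.05,"wx":0,"wy":0,"wz":0},{"dx":0.1,"dy":0,"dz":0.05,"wx":0,"wy":0,"wz":0},{"dx":0.1,"dy":0,"dz":0.05,"wx":0,"wy":0,"wz":0}]'| egrep 'eef|force'; python3 - <<'E'
from h import *
for b in [(28,60),(30,60),(30,86),(30,102),(27,122)]: print(b,hang(-.131,-.075,*b))
E
```

```text
eef_pos: [0.6132, -0.155, 0.2813]
force: [-0.3, 0.0, -0.6]
gripper_force: 35.0
eef_pos: [0.6143, -0.155, 0.2814]
force: [-1.0, -0.3, -0.7]
gripper_force: 35.0
(28, 60) (array([ 0.61388646, -0.15509869,  0.28094565]), ([-0.05, 0.01, 0.02], [-0.0, -0.1, -0.0]))
(30, 60) (array([ 0.61194849, -0.15499782,  0.28046181]), ([-0.25, 0.01, -0.04], [-0.0, -0.1, -0.0]))
(30, 86) (array([ 0.61822996, -0.15532476,  0.25523412]), ([-0.97, 0.01, 2.46], [-0.0, -0.1, -0.0]))
(30, 102) (array([ 0.62209548, -0.15552594,  0.23970939]), ([-1.41, 0.01, 4.0], [-0.0, -0.1, -0.0]))
(27, 122) (array([ 0.62983433, -0.15592873,  0.22102924]), ([-1.67, 0.01, 6.0], [-0.0, -0.1, -0.0]))
```

```bash
python3 -m crank '[{"dx":0.1,"dy":0,"dz":0,"wx":0,"wy":0,"wz":0},{"dx":0.15,"dy":0,"dz":0.05,"wx":0,"wy":0,"wz":0},{"dx":0.15,"dy":0,"dz":0.05,"wx":0,"wy":0,"wz":0},{"dx":0.15,"dy":0,"dz":0.05,"wx":0,"wy":0,"wz":0},{"dx":0.15,"dy":0,"dz":0.05,"wx":0,"wy":0,"wz":0},{"dx":0.15,"dy":0,"dz":0.05,"wx":0,"wy":0,"wz":0},{"dx":0.15,"dy":0,"dz":0.05,"wx":0,"wy":0,"wz":0},{"dx":0.15,"dy":0,"dz":0.05,"wx":0,"wy":0,"wz":0},{"dx":0.15,"dy":0,"dz":0.05,"wx":0,"wy":0,"wz":0},{"dx":0.15,"dy":0,"dz":0.05,"wx":0,"wy":0,"wz":0}]' | egrep 'eef|force'; python3 - <<'E'
from h import *
for b in [(28,60),(28.5,86),(28.5,102),(26,122)]: print(b,hang(-.131,-.075,*b))
E
```

```text
eef_pos: [0.6154, -0.1552, 0.2813]
force: [-4.5, 1.0, -1.0]
gripper_force: 35.0
(28, 60) (array([ 0.61388646, -0.15509869,  0.28094565]), ([-0.14, -0.0, -0.05], [-0.0, -0.0, -0.0]))
(28.5, 86) (array([ 0.61968343, -0.1554004 ,  0.255597  ]), ([-0.91, 0.0, 2.44], [-0.0, -0.0, -0.0]))
(28.5, 102) (array([ 0.62354895, -0.15560159,  0.24007227]), ([-1.35, 0.0, 3.98], [-0.0, -0.0, -0.0]))
(26, 122) (array([ 0.63080331, -0.15597916,  0.22127116]), ([-1.66, 0.0, 5.97], [-0.0, -0.0, -0.0]))
```

```bash
python3 -m crank '[{"dx":-0.24,"dy":0,"dz":-0.06,"wx":0,"wy":0,"wz":0},{"dx":-0.24,"dy":0,"dz":-0.06,"wx":0,"wy":0,"wz":0},{"dx":-0.5,"dy":0,"dz":0.75,"wx":0,"wy":0,"wz":0},{"dx":-0.73,"dy":0,"dz":1.6,"wx":0,"wy":0,"wz":0},{"dx":-0.96,"dy":0,"dz":2.4,"wx":0,"wy":0,"wz":0},{"dx":-1.18,"dy":0,"dz":3.2,"wx":0,"wy":0,"wz":0},{"dx":-1.4,"dy":0,"dz":4,"wx":0,"wy":0,"wz":0},{"dx":-1.4,"dy":0,"dz":4,"wx":0,"wy":0,"wz":0},{"dx":-1.4,"dy":0,"dz":4,"wx":0,"wy":0,"wz":0},{"dx":-1.4,"dy":0,"dz":4,"wx":0,"wy":0,"wz":0}]'; python3 - <<'E'
from h import *
cv2.imwrite(f"pics/i.png",cv2.resize(arm.grab_frame('scene')[180:300,210:330,::-1],None,fx=5,fy=5,interpolation=cv2.INTER_CUBIC))
print(hang(-.131,-.075,26,122))
print(hang(-.128,.08,25,126))
E
```

```text
t: 50.15
eef_pos: [0.6239, -0.1555, 0.2405]
ee_rot: [-3.141, -0.526, -0.052]
force: [-0.5, 0.8, -0.7]
width: 0.0195
gripper_force: 35.0
(array([ 0.63080331, -0.15597916,  0.22127116]), ([-0.36, 0.01, 2.01], [-0.0, -0.1, -0.0]))
(array([ 0.6335406 , -0.14067208,  0.197618  ]), ([-1.38, -1.53, 4.16], [-0.0, -0.1, -0.0]))
```

View pics/i.png

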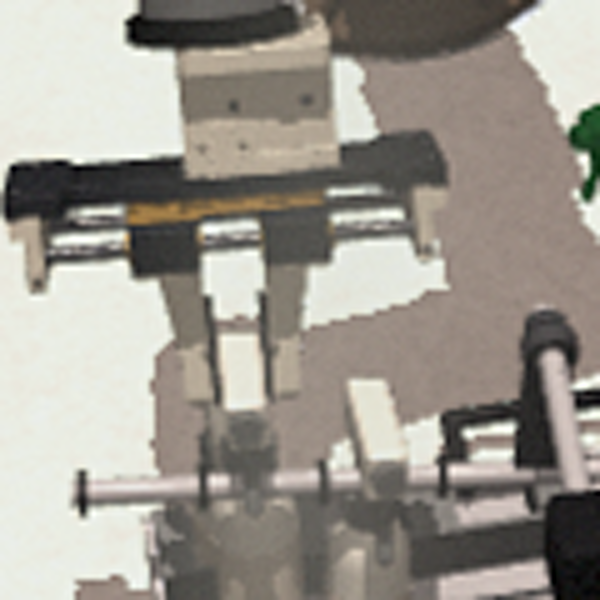

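The trigger is over the far side of the bar at crop (255,490), between the collars at 205 and 323, and the neighbour is clear. I'll lower it and release with a narrow opening.

```bash
python3 -m crank '[{"dx":-0.1,"dy":0,"dz":0.7,"wx":0,"wy":0,"wz":0},{"dx":-0.2,"dy":0,"dz":1.4,"wx":0,"wy":0,"wz":0},{"dx":-0.35,"dy":-0.1,"dz":2.1,"wx":0,"wy":0,"wz":0},{"dx":-0.6,"dy":-0.4,"dz":2.6,"wx":0,"wy":0,"wz":0},{"dx":-0.8,"dy":-0.7,"dz":3.1,"wx":0,"wy":0,"wz":0},{"dx":-1,"dy":-1,"dz":3.5,"wx":0,"wy":0,"wz":0},{"dx":-1.2,"dy":-1.3,"dz":3.8,"wx":0,"wy":0,"wz":0},{"dx":-1.38,"dy":-1.5,"dz":4.2,"wx":0,"wy":0,"wz":0},{"dx":-1.38,"dy":-1.5,"dz":4.2,"wx":0,"wy":0,"wz":0},{"dx":-1.38,"dy":-1.5,"dz":4.2,"wx":0,"wy":0,"wz":0}]';  python3 -m crank '[{"dx":0,"dy":0,"dz":0,"wx":0,"wy":0,"wz":0},{"dx":0,"dy":0,"dz":0,"wx":0,"wy":0,"wz":0},{"dx":0,"dy":0,"dz":0,"wx":0,"wy":0,"wz":0},{"dx":0,"dy":0,"dz":0,"wx":0,"wy":0,"wz":0},{"dx":0,"dy":0,"dz":-0.5,"wx":0,"wy":0,"wz":0},{"dx":0,"dy":0,"dz":-1.5,"wx":0,"wy":0,"wz":0},{"dx":0,"dy":0,"dz":-3,"wx":0,"wy":0,"wz":0},{"dx":0,"dy":0,"dz":-6,"wx":0,"wy":0,"wz":0},{"dx":0,"dy":0,"dz":-10,"wx":0,"wy":0,"wz":0},{"dx":0,"dy":0,"dz":-14,"wx":0,"wy":0,"wz":0}]' 3.2 25; python3 - <<'E'
from h import *
print(go([.514,.19,.21],-16,.038))
for i in range(2):
    for c in ['scene','top']:
        arm.grab_frame(c);print(c,[b[0] for b in bottles(c) if b[0][0]>.4],[np.round(r['centre'],3) for r in arm.mark_of(c,'tray')[:1]])
print(tilt())
E
```

```text
t: 51.45
eef_pos: [0.6335, -0.1411, 0.1968]
ee_rot: [-3.141, -0.525, -0.052]
force: [-1.9, 0.5, 0.5]
width: 0.0199
gripper_force: 35.0
t: 52.7
eef_pos: [0.5625, -0.1373, 0.3197]
ee_rot: [-3.14, -0.525, -0.052]
force: [0.9, 1.2, 0.3]
width: 0.0325
gripper_force: 0.0
([-11.16, -32.42, 6.24], [2.0, -14.1, -4.8])
scene [[0.671, -0.0817, 0.0793], [0.6656, -0.1375, 0.0711], [0.5308, -0.1628, 0.0059], [0.515, 0.1893, 0.0046], [0.6863, 0.118, 0.0944]] [array([ 0.565,  0.016, -0.002])]
top [[0.6751, -0.1309, 0.0743], [0.6765, -0.0766, 0.0734], [0.6833, 0.1178, 0.0952], [0.5177, 0.1913, 0.0076]] [array([ 0.569,  0.019, -0.001])]
scene [[0.6769, -0.1336, 0.0723], [0.5151, 0.1859, 0.0077], [0.6846, 0.1228, 0.0962], [0.5333, -0.1631, 0.008], [0.6715, -0.08, 0.0757], [0.4252, 0.3673, 0.0018]] [array([ 0.567,  0.015, -0.004])]
top [[0.6725, -0.1314, 0.0731], [0.515, 0.1898, 0.0073], [0.6754, -0.0775, 0.0774], [0.6854, 0.1176, 0.095]] [array([0.568, 0.015, 0.   ])]
[[0.084, 0.21, -0.204, 0.215], [0.08, 0.209, -0.202, 0.218]]
```

```bash
python3 -m crank '[{"dx":-3,"dy":-2,"dz":-1,"wx":0,"wy":-1,"wz":0},{"dx":-5,"dy":-6,"dz":-1,"wx":0.6,"wy":-4,"wz":-1.4},{"dx":-7,"dy":-11,"dz":-1,"wx":1,"wy":-6,"wz":-2.2},{"dx":-8.5,"dy":-16,"dz":0,"wx":1.4,"wy":-8,"wz":-3},{"dx":-9.5,"dy":-21,"dz":1,"wx":1.6,"wy":-10,"wz":-3.5},{"dx":-10.5,"dy":-26,"dz":2.5,"wx":1.8,"wy":-12,"wz":-4},{"dx":-11,"dy":-30,"dz":4.5,"wx":2,"wy":-13,"wz":-4.8},{"dx":-11.15,"dy":-32.4,"dz":6.2,"wx":2,"wy":-14,"wz":-4.8},{"dx":-11.15,"dy":-32.4,"dz":6.2,"wx":2,"wy":-14,"wz":-4.8},{"dx":-11.15,"dy":-32.4,"dz":6.2,"wx":2,"wy":-14,"wz":-4.8}]' 4; python3 - <<'E'
from h import *
for c in ['scene','top']: arm.grab_frame(c);print([b[0] for b in bottles(c) if .13<b[0][1]<.22])
print(arm.get_state()['q'],go([.515,.1895,.135],-16,.038))
E
```

```text
t: 54.75
eef_pos: [0.5148, 0.1892, 0.2085]
ee_rot: [3.141, -0.28, 0.039]
force: [0.7, -0.3, 0.7]
width: 0.0399
gripper_force: 0.0
[[0.5141, 0.1886, 0.0058]]
[]
[ 0.84392629  0.00509252 -0.62338158  0.29224432 -0.76585299  0.57142974] ([-2.06, -0.04, 7.15], [-0.0, -0.1, -0.0])
```

```bash
python3 -m crank '[{"dx":-0.6,"dy":0,"dz":2,"wx":0,"wy":0,"wz":0},{"dx":-1.2,"dy":0,"dz":4,"wx":0,"wy":0,"wz":0},{"dx":-1.7,"dy":0,"dz":5.8,"wx":0,"wy":0,"wz":0},{"dx":-2.1,"dy":0,"dz":7.15,"wx":0,"wy":0,"wz":0},{"dx":-2.1,"dy":0,"dz":7.15,"wx":0,"wy":0,"wz":0},{"dx":-2.1,"dy":0,"dz":7.15,"wx":0,"wy":0,"wz":0},{"dx":-2.1,"dy":0,"dz":7.15,"wx":0,"wy":0,"wz":0},{"dx":-2.1,"dy":0,"dz":7.15,"wx":0,"wy":0,"wz":0},{"dx":-2.1,"dy":0,"dz":7.15,"wx":0,"wy":0,"wz":0},{"dx":-2.1,"dy":0,"dz":7.15,"wx":0,"wy":0,"wz":0}]' && python3 -m crank '[{"dx":0,"dy":0,"dz":0,"wx":0,"wy":0,"wz":0},{"dx":0,"dy":0,"dz":0,"wx":0,"wy":0,"wz":0},{"dx":0,"dy":0,"dz":0,"wx":0,"wy":0,"wz":0},{"dx":0,"dy":0,"dz":0,"wx":0,"wy":0,"wz":0},{"dx":0,"dy":0,"dz":0,"wx":0,"wy":0,"wz":0},{"dx":0,"dy":0,"dz":0,"wx":0,"wy":0,"wz":0},{"dx":0,"dy":0,"dz":0,"wx":0,"wy":0,"wz":0},{"dx":0,"dy":0,"dz":0,"wx":0,"wy":0,"wz":0},{"dx":0,"dy":0,"dz":0,"wx":0,"wy":0,"wz":0},{"dx":0,"dy":0,"dz":0,"wx":0,"wy":0,"wz":0}]' 1.5 35 && python3 -m crank '[{"dx":0.7,"dy":0,"dz":-2.5,"wx":0,"wy":0,"wz":0},{"dx":1.4,"dy":0,"dz":-5,"wx":0,"wy":0,"wz":0},{"dx":2.1,"dy":0,"dz":-7.5,"wx":0,"wy":0,"wz":0},{"dx":2.8,"dy":0,"dz":-10,"wx":0,"wy":0,"wz":0},{"dx":3.6,"dy":0,"dz":-12.5,"wx":0,"wy":0,"wz":0},{"dx":4.3,"dy":0,"dz":-15,"wx":0,"wy":0,"wz":0},{"dx":5,"dy":0,"dz":-17.5,"wx":0,"wy":0,"wz":0},{"dx":5.5,"dy":0,"dz":-19.2,"wx":0,"wy":0,"wz":0},{"dx":5.5,"dy":0,"dz":-19.2,"wx":0,"wy":0,"wz":0},{"dx":5.5,"dy":0,"dz":-19.2,"wx":0,"wy":0,"wz":0}]'; python3 - <<'E'
from h import *
t=tilt();print(t);t=np.mean([a[0] for a in t])
for b in [(60,30),(36,60),(30,60)]: print(hang(.181,t,*b))
E
```

```text
t: 56.2
eef_pos: [0.5146, 0.1896, 0.1342]
ee_rot: [3.142, -0.28, 0.039]
force: [-0.5, -0.5, 0.5]
width: 0.0402
gripper_force: 0.0
t: 57.45
eef_pos: [0.5145, 0.1896, 0.1341]
ee_rot: [3.142, -0.28, 0.039]
force: [0.6, -1.2, -0.6]
width: 0.0196
gripper_force: 35.0
t: 58.7
eef_pos: [0.5139, 0.1893, 0.3327]
ee_rot: [3.141, -0.279, 0.039]
force: [-0.2, 1.4, -1.4]
width: 0.0202
gripper_force: 35.0
[[0.084, 0.21, -0.204, 0.215], [0.088, 0.21, -0.2, 0.215]]
(array([0.59246262, 0.17028337, 0.30811481]), ([6.78, 2.21, 4.53], [-2.0, 14.0, 4.8]))
(array([0.62296609, 0.16869576, 0.28481207]), ([9.06, 2.48, 7.61], [-2.0, 14.0, 4.8]))
(array([0.62878   , 0.16839317, 0.2862636 ]), ([9.66, 2.54, 7.63], [-2.0, 14.0, 4.8]))
```

```bash
python3 -m crank '[{"dx":1,"dy":0.4,"dz":0,"wx":-0.5,"wy":3,"wz":1},{"dx":3,"dy":1,"dz":1,"wx":-1,"wy":7,"wz":2},{"dx":5,"dy":1.7,"dz":2.5,"wx":-1.5,"wy":11,"wz":4},{"dx":6.3,"dy":2.2,"dz":3.7,"wx":-2,"wy":14,"wz":4.8},{"dx":6.9,"dy":2.3,"dz":4.5,"wx":-2,"wy":14,"wz":4.8},{"dx":7.7,"dy":2.4,"dz":5.6,"wx":-2,"wy":14,"wz":4.8},{"dx":8.4,"dy":2.5,"dz":6.7,"wx":-2,"wy":14,"wz":4.8},{"dx":9.1,"dy":2.5,"dz":7.6,"wx":-2,"wy":14,"wz":4.8},{"dx":9.5,"dy":2.5,"dz":7.63,"wx":-2,"wy":14,"wz":4.8},{"dx":9.6,"dy":2.5,"dz":7.63,"wx":-2,"wy":14,"wz":4.8}]' | egrep 'eef|force';  python3 -m crank '[{"dx":0.1,"dy":0,"dz":0,"wx":0,"wy":0,"wz":0},{"dx":0.1,"dy":0,"dz":0.05,"wx":0,"wy":0,"wz":0},{"dx":0.1,"dy":0,"dz":0.05,"wx":0,"wy":0,"wz":0},{"dx":0.1,"dy":0,"dz":0.05,"wx":0,"wy":0,"wz":0},{"dx":0.1,"dy":0,"dz":0.05,"wx":0,"wy":0,"wz":0},{"dx":0.1,"dy":0,"dz":0.05,"wx":0,"wy":0,"wz":0},{"dx":0.1,"dy":0,"dz":0.05,"wx":0,"wy":0,"wz":0},{"dx":0.1,"dy":0,"dz":0.05,"wx":0,"wy":0,"wz":0},{"dx":0.1,"dy":0,"dz":0.05,"wx":0,"wy":0,"wz":0},{"dx":0.1,"dy":0,"dz":0.05,"wx":0,"wy":0,"wz":0}]'| egrep 'eef|force'; python3 - <<'E'
from h import *
for b in [(28,60),(30,60)]: print(hang(.181,.085,*b))
E
```

```text
eef_pos: [0.6289, 0.169, 0.2873]
force: [-0.6, -0.1, -0.8]
gripper_force: 35.0
eef_pos: [0.6296, 0.1689, 0.2871]
force: [-0.6, -0.4, -1.9]
gripper_force: 35.0
(array([0.63071463, 0.16822814, 0.28656027]), ([0.07, 0.07, 0.1], [-0.0, -0.1, -0.0]))
(array([0.62877666, 0.168329  , 0.28607643]), ([-0.13, 0.07, 0.05], [-0.0, -0.1, -0.0]))
```

```bash
python3 -m crank '[{"dx":0.1,"dy":0,"dz":0,"wx":0,"wy":0,"wz":0},{"dx":0.12,"dy":0,"dz":0.05,"wx":0,"wy":0,"wz":0},{"dx":0.12,"dy":0,"dz":0.05,"wx":0,"wy":0,"wz":0},{"dx":0.12,"dy":0,"dz":0.05,"wx":0,"wy":0,"wz":0},{"dx":0.12,"dy":0,"dz":0.05,"wx":0,"wy":0,"wz":0},{"dx":0.12,"dy":0,"dz":0.05,"wx":0,"wy":0,"wz":0},{"dx":0.12,"dy":0,"dz":0.05,"wx":0,"wy":0,"wz":0},{"dx":0.12,"dy":0,"dz":0.05,"wx":0,"wy":0,"wz":0},{"dx":0.12,"dy":0,"dz":0.05,"wx":0,"wy":0,"wz":0},{"dx":0.12,"dy":0,"dz":0.05,"wx":0,"wy":0,"wz":0}]' | egrep 'eef|force';  python3 -m crank '[{"dx":0.1,"dy":0,"dz":0,"wx":0,"wy":0,"wz":0},{"dx":0.12,"dy":0,"dz":0.05,"wx":0,"wy":0,"wz":0},{"dx":0.12,"dy":0,"dz":0.05,"wx":0,"wy":0,"wz":0},{"dx":0.12,"dy":0,"dz":0.05,"wx":0,"wy":0,"wz":0},{"dx":0.12,"dy":0,"dz":0.05,"wx":0,"wy":0,"wz":0},{"dx":0.12,"dy":0,"dz":0.05,"wx":0,"wy":0,"wz":0},{"dx":0.12,"dy":0,"dz":0.05,"wx":0,"wy":0,"wz":0},{"dx":0.12,"dy":0,"dz":0.05,"wx":0,"wy":0,"wz":0},{"dx":0.12,"dy":0,"dz":0.05,"wx":0,"wy":0,"wz":0},{"dx":0.12,"dy":0,"dz":0.05,"wx":0,"wy":0,"wz":0}]'| egrep 'eef|force'; python3 - <<'E'
from h import *
for b in [(28,60),(29,60),(29,86),(29,102),(26,122)]: print(b,hang(.181,.085,*b))
E
```

```text
eef_pos: [0.6309, 0.1688, 0.2873]
force: [-1.3, -0.7, -0.8]
gripper_force: 35.0
eef_pos: [0.6317, 0.1683, 0.2868]
force: [-4.8, -1.0, -1.1]
gripper_force: 35.0
(28, 60) (array([0.63071463, 0.16822814, 0.28656027]), ([-0.1, 0.02, -0.03], [0.0, -0.0, -0.0]))
(29, 60) (array([0.62974564, 0.16827857, 0.28631835]), ([-0.2, 0.02, -0.05], [0.0, -0.0, -0.0]))
(29, 86) (array([0.63602711, 0.16795164, 0.26109066]), ([-0.92, 0.02, 2.45], [0.0, -0.0, -0.0]))
(29, 102) (array([0.63989263, 0.16775045, 0.24556593]), ([-1.36, 0.02, 3.98], [0.0, -0.0, -0.0]))
(26, 122) (array([0.64763148, 0.16734767, 0.22688578]), ([-1.62, 0.02, 5.99], [0.0, -0.0, -0.0]))
```

```bash
python3 -m crank '[{"dx":-0.25,"dy":0,"dz":-0.06,"wx":0,"wy":0,"wz":0},{"dx":-0.25,"dy":0,"dz":-0.06,"wx":0,"wy":0,"wz":0},{"dx":-0.5,"dy":0,"dz":0.75,"wx":0,"wy":0,"wz":0},{"dx":-0.73,"dy":0,"dz":1.6,"wx":0,"wy":0,"wz":0},{"dx":-0.97,"dy":0,"dz":2.4,"wx":0,"wy":0,"wz":0},{"dx":-1.18,"dy":0,"dz":3.2,"wx":0,"wy":0,"wz":0},{"dx":-1.4,"dy":0,"dz":4,"wx":0,"wy":0,"wz":0},{"dx":-1.4,"dy":0,"dz":4,"wx":0,"wy":0,"wz":0},{"dx":-1.4,"dy":0,"dz":4,"wx":0,"wy":0,"wz":0},{"dx":-1.4,"dy":0,"dz":4,"wx":0,"wy":0,"wz":0}]'; python3 - <<'E'
from h import *
cv2.imwrite(f"pics/j.png",cv2.resize(arm.grab_frame('scene')[180:300,320:440,::-1],None,fx=5,fy=5,interpolation=cv2.INTER_CUBIC))
print(hang(.181,.085,26,122))
print(hang(.181,-.09,25,126))
E
```

```text
t: 65.15
eef_pos: [0.6403, 0.1686, 0.2463]
ee_rot: [-3.14, -0.525, -0.052]
force: [-1.0, 0.8, -1.8]
width: 0.0194
gripper_force: 35.0
(array([0.64763148, 0.16734767, 0.22688578]), ([-0.33, 0.09, 2.05], [-0.1, -0.1, -0.0]))
(array([0.64883599, 0.15320476, 0.19164698]), ([-1.93, 1.5, 5.2], [-0.1, -0.1, -0.0]))
```

View pics/j.png

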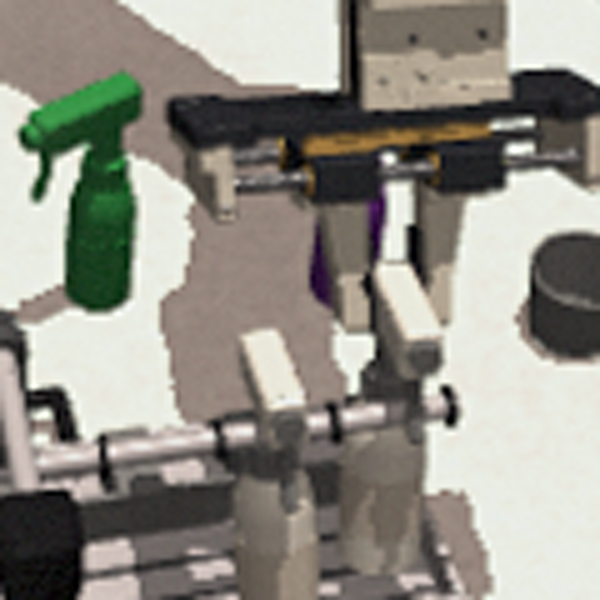

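The trigger is past the bar at crop (413,415), in the outer left bay (collars at 335 and 452). I'll lower it with a slight inward shift and release.

```bash
python3 -m crank '[{"dx":-0.1,"dy":0.1,"dz":0.7,"wx":0,"wy":0,"wz":0},{"dx":-0.2,"dy":0.2,"dz":1.4,"wx":0,"wy":0,"wz":0},{"dx":-0.35,"dy":0.3,"dz":2.1,"wx":0,"wy":0,"wz":0},{"dx":-0.7,"dy":0.6,"dz":2.7,"wx":0,"wy":0,"wz":0},{"dx":-1,"dy":0.8,"dz":3.4,"wx":0,"wy":0,"wz":0},{"dx":-1.3,"dy":1.1,"dz":4,"wx":0,"wy":0,"wz":0},{"dx":-1.6,"dy":1.4,"dz":4.6,"wx":0,"wy":0,"wz":0},{"dx":-1.93,"dy":1.6,"dz":5.2,"wx":0,"wy":0,"wz":0},{"dx":-1.93,"dy":1.6,"dz":5.2,"wx":0,"wy":0,"wz":0},{"dx":-1.93,"dy":1.6,"dz":5.2,"wx":0,"wy":0,"wz":0}]';  python3 -m crank '[{"dx":0,"dy":0,"dz":0,"wx":0,"wy":0,"wz":0},{"dx":0,"dy":0,"dz":0,"wx":0,"wy":0,"wz":0},{"dx":0,"dy":0,"dz":0,"wx":0,"wy":0,"wz":0},{"dx":0,"dy":0,"dz":0,"wx":0,"wy":0,"wz":0},{"dx":0,"dy":0,"dz":-0.5,"wx":0,"wy":0,"wz":0},{"dx":0,"dy":0,"dz":-1.5,"wx":0,"wy":0,"wz":0},{"dx":0,"dy":0,"dz":-3,"wx":0,"wy":0,"wz":0},{"dx":0,"dy":0,"dz":-6,"wx":0,"wy":0,"wz":0},{"dx":0,"dy":0,"dz":-10,"wx":0,"wy":0,"wz":0},{"dx":0,"dy":0,"dz":-14,"wx":0,"wy":0,"wz":0}]' 3.2 25; python3 - <<'E'
from h import *
for i in range(2):
    for c in ['scene','top']:
        arm.grab_frame(c);print(c,[b[0] for b in bottles(c) if b[0][0]>.4],[np.round(r['centre'],3) for r in arm.mark_of(c,'tray')[:1]])
print(tilt())
print(go([.53,-.161,.21],-16,.038))
E
```

```text
t: 66.45
eef_pos: [0.6487, 0.1518, 0.1912]
ee_rot: [-3.141, -0.525, -0.052]
force: [-0.7, -0.8, -0.2]
width: 0.0198
gripper_force: 35.0
t: 67.7
eef_pos: [0.5774, 0.1558, 0.3132]
ee_rot: [-3.14, -0.524, -0.052]
force: [0.6, 0.4, 1.0]
width: 0.0319
gripper_force: 0.0
scene [[0.6708, -0.174, 0.0954], [0.6849, 0.0773, 0.0721], [0.6695, -0.1184, 0.0911], [0.6813, 0.1366, 0.0637], [0.5333, -0.1612, 0.0057]] [array([0.568, 0.017, 0.002])]
top [[0.6813, 0.0777, 0.0741], [0.6724, -0.1149, 0.0876], [0.5313, -0.1596, 0.0079], [0.6756, -0.1712, 0.0994], [0.6881, 0.1347, 0.065]] [array([0.568, 0.014, 0.002])]
scene [[0.6677, -0.117, 0.0908], [0.6838, 0.1349, 0.0677], [0.6695, -0.1717, 0.0952], [0.686, 0.0767, 0.0704], [0.5298, -0.1646, 0.0067]] [array([ 0.568,  0.016, -0.   ])]
top [[0.6846, 0.078, 0.0739], [0.684, 0.1375, 0.0661], [0.6734, -0.1156, 0.0903], [0.5283, -0.1616, 0.005], [0.6726, -0.1684, 0.099]] [array([0.567, 0.017, 0.001])]
[[-0.119, 0.21, -0.218, 0.197], [-0.115, 0.21, -0.211, 0.158]]
([-7.89, 31.86, 7.22], [2.0, -14.0, -4.8])
```

```bash
python3 -m crank '[{"dx":-3,"dy":2,"dz":-1,"wx":0,"wy":-1,"wz":0},{"dx":-5,"dy":6,"dz":-1,"wx":0.6,"wy":-4,"wz":-1.4},{"dx":-7,"dy":11,"dz":-1,"wx":1,"wy":-6,"wz":-2.2},{"dx":-7.5,"dy":16,"dz":0,"wx":1.4,"wy":-8,"wz":-3},{"dx":-8,"dy":21,"dz":1,"wx":1.6,"wy":-10,"wz":-3.5},{"dx":-8,"dy":26,"dz":2.5,"wx":1.8,"wy":-12,"wz":-4},{"dx":-8,"dy":30,"dz":5,"wx":2,"wy":-13,"wz":-4.8},{"dx":-7.9,"dy":31.9,"dz":7.2,"wx":2,"wy":-14,"wz":-4.8},{"dx":-7.9,"dy":31.9,"dz":7.2,"wx":2,"wy":-14,"wz":-4.8},{"dx":-7.9,"dy":31.9,"dz":7.2,"wx":2,"wy":-14,"wz":-4.8}]' 4; python3 - <<'E'
from h import *
for c in ['scene','top']: arm.grab_frame(c);print([b[0] for b in bottles(c) if -.19<b[0][1]<-.15])
print(arm.get_state()['q'],go([.530,-.162,.135],-16,.038))
E
```

```text
t: 69.75
eef_pos: [0.5298, -0.1613, 0.2103]
ee_rot: [3.141, -0.28, 0.038]
force: [-0.4, 0.6, -0.7]
width: 0.0403
gripper_force: 0.0
[[0.6684, -0.1735, 0.0993], [0.5335, -0.1617, 0.0064]]
[]
[ 0.06451833  0.01432062 -0.4992008   0.00992507 -0.77551656  1.54025522] ([-2.12, 0.14, 7.31], [-0.0, -0.1, 0.1])
```

```bash
python3 -m crank '[{"dx":-0.6,"dy":0,"dz":2,"wx":0,"wy":0,"wz":0},{"dx":-1.2,"dy":0,"dz":4,"wx":0,"wy":0,"wz":0},{"dx":-1.7,"dy":0.1,"dz":5.8,"wx":0,"wy":0,"wz":0},{"dx":-2.05,"dy":0.1,"dz":7.3,"wx":0,"wy":0,"wz":0},{"dx":-2.05,"dy":0.1,"dz":7.3,"wx":0,"wy":0,"wz":0},{"dx":-2.05,"dy":0.1,"dz":7.3,"wx":0,"wy":0,"wz":0},{"dx":-2.05,"dy":0.1,"dz":7.3,"wx":0,"wy":0,"wz":0},{"dx":-2.05,"dy":0.1,"dz":7.3,"wx":0,"wy":0,"wz":0},{"dx":-2.05,"dy":0.1,"dz":7.3,"wx":0,"wy":0,"wz":0},{"dx":-2.05,"dy":0.1,"dz":7.3,"wx":0,"wy":0,"wz":0}]' && python3 -m crank '[{"dx":0,"dy":0,"dz":0,"wx":0,"wy":0,"wz":0},{"dx":0,"dy":0,"dz":0,"wx":0,"wy":0,"wz":0},{"dx":0,"dy":0,"dz":0,"wx":0,"wy":0,"wz":0},{"dx":0,"dy":0,"dz":0,"wx":0,"wy":0,"wz":0},{"dx":0,"dy":0,"dz":0,"wx":0,"wy":0,"wz":0},{"dx":0,"dy":0,"dz":0,"wx":0,"wy":0,"wz":0},{"dx":0,"dy":0,"dz":0,"wx":0,"wy":0,"wz":0},{"dx":0,"dy":0,"dz":0,"wx":0,"wy":0,"wz":0},{"dx":0,"dy":0,"dz":0,"wx":0,"wy":0,"wz":0},{"dx":0,"dy":0,"dz":0,"wx":0,"wy":0,"wz":0}]' 1.5 35 && python3 -m crank '[{"dx":0.7,"dy":0,"dz":-2.5,"wx":0,"wy":0,"wz":0},{"dx":1.4,"dy":0,"dz":-5,"wx":0,"wy":0,"wz":0},{"dx":2.1,"dy":0,"dz":-7.5,"wx":0,"wy":0,"wz":0},{"dx":2.8,"dy":0,"dz":-10,"wx":0,"wy":0,"wz":0},{"dx":3.6,"dy":0,"dz":-12.5,"wx":0,"wy":0,"wz":0},{"dx":4.3,"dy":0,"dz":-15,"wx":0,"wy":0,"wz":0},{"dx":5,"dy":0,"dz":-17.5,"wx":0,"wy":0,"wz":0},{"dx":5.5,"dy":0,"dz":-19.2,"wx":0,"wy":0,"wz":0},{"dx":5.5,"dy":0,"dz":-19.2,"wx":0,"wy":0,"wz":0},{"dx":5.5,"dy":0,"dz":-19.2,"wx":0,"wy":0,"wz":0}]'; python3 - <<'E'
from h import *
t=tilt();print(t);t=np.mean([a[0] for a in t])
for c in ['scene','top']: arm.grab_frame(c);print([b[0] for b in bottles(c) if b[0][0]>.4])
for b in [(60,30),(36,60),(30,60)]: print(hang(-.181,t,*b))
E
```

```text
t: 71.2
eef_pos: [0.5304, -0.1623, 0.1345]
ee_rot: [3.141, -0.28, 0.039]
force: [0.4, 1.3, 0.7]
width: 0.0399
gripper_force: 0.0
t: 72.45
eef_pos: [0.5304, -0.1623, 0.1344]
ee_rot: [3.141, -0.28, 0.039]
force: [0.2, -0.6, -0.1]
width: 0.0198
gripper_force: 35.0
t: 73.7
eef_pos: [0.5296, -0.1622, 0.333]
ee_rot: [-3.141, -0.279, 0.039]
force: [0.3, 0.5, -1.1]
width: 0.0198
gripper_force: 35.0
[[-0.118, 0.21, -0.22, 0.199], [-0.112, 0.21, -0.218, 0.202]]
[[0.6833, 0.1332, 0.0637], [0.6662, -0.1742, 0.0971], [0.6824, 0.0795, 0.0748], [0.6694, -0.1191, 0.0913], [0.5313, -0.1611, 0.2048]]
[[0.6821, 0.0785, 0.0733], [0.6718, -0.1114, 0.093], [0.673, -0.169, 0.0976], [0.6857, 0.1334, 0.0601]]
(array([ 0.57290973, -0.20539492,  0.3135699 ]), ([3.39, 4.47, 3.09], [-2.0, 14.0, 4.8]))
(array([ 0.60341319, -0.20698254,  0.29026716]), ([5.67, 4.75, 6.17], [-2.0, 14.0, 4.8]))
(array([ 0.6092271 , -0.20728513,  0.29171869]), ([6.27, 4.8, 6.19], [-2.0, 14.0, 4.8]))
```

```bash
python3 -m crank '[{"dx":1,"dy":1.5,"dz":0,"wx":-0.5,"wy":3,"wz":1},{"dx":1.6,"dy":2.5,"dz":0.5,"wx":-1,"wy":7,"wz":2},{"dx":2.4,"dy":3.5,"dz":1.5,"wx":-1.5,"wy":11,"wz":4},{"dx":3,"dy":4.2,"dz":2.5,"wx":-2,"wy":14,"wz":4.8},{"dx":3.4,"dy":4.5,"dz":3.1,"wx":-2,"wy":14,"wz":4.8},{"dx":4.2,"dy":4.6,"dz":4.2,"wx":-2,"wy":14,"wz":4.8},{"dx":5,"dy":4.7,"dz":5.3,"wx":-2,"wy":14,"wz":4.8},{"dx":5.7,"dy":4.75,"dz":6.17,"wx":-2,"wy":14,"wz":4.8},{"dx":6.1,"dy":4.75,"dz":6.2,"wx":-2,"wy":14,"wz":4.8},{"dx":6.2,"dy":4.75,"dz":6.2,"wx":-2,"wy":14,"wz":4.8}]' | egrep 'eef|force';  python3 -m crank '[{"dx":0.1,"dy":0,"dz":0,"wx":0,"wy":0,"wz":0},{"dx":0.12,"dy":0,"dz":0.05,"wx":0,"wy":0,"wz":0},{"dx":0.12,"dy":0,"dz":0.05,"wx":0,"wy":0,"wz":0},{"dx":0.12,"dy":0,"dz":0.05,"wx":0,"wy":0,"wz":0},{"dx":0.12,"dy":0,"dz":0.05,"wx":0,"wy":0,"wz":0},{"dx":0.12,"dy":0,"dz":0.05,"wx":0,"wy":0,"wz":0},{"dx":0.12,"dy":0,"dz":0.05,"wx":0,"wy":0,"wz":0},{"dx":0.12,"dy":0,"dz":0.05,"wx":0,"wy":0,"wz":0},{"dx":0.12,"dy":0,"dz":0.05,"wx":0,"wy":0,"wz":0},{"dx":0.12,"dy":0,"dz":0.05,"wx":0,"wy":0,"wz":0}]'| egrep 'eef|force'; python3 -m crank '[{"dx":0.1,"dy":0,"dz":0,"wx":0,"wy":0,"wz":0},{"dx":0.1,"dy":0,"dz":0.05,"wx":0,"wy":0,"wz":0},{"dx":0.1,"dy":0,"dz":0.05,"wx":0,"wy":0,"wz":0},{"dx":0.1,"dy":0,"dz":0.05,"wx":0,"wy":0,"wz":0},{"dx":0.1,"dy":0,"dz":0.05,"wx":0,"wy":0,"wz":0},{"dx":0.1,"dy":0,"dz":0.05,"wx":0,"wy":0,"wz":0},{"dx":0.1,"dy":0,"dz":0.05,"wx":0,"wy":0,"wz":0},{"dx":0.1,"dy":0,"dz":0.05,"wx":0,"wy":0,"wz":0},{"dx":0.1,"dy":0,"dz":0.05,"wx":0,"wy":0,"wz":0},{"dx":0.1,"dy":0,"dz":0.05,"wx":0,"wy":0,"wz":0}]'| egrep 'eef|force';python3 - <<'E'
from h import *
for b in [(28,60),(30,60)]: print(hang(-.18,-.115,*b))
E
```

```text
eef_pos: [0.6091, -0.2067, 0.2918]
force: [-1.6, -0.1, -1.3]
gripper_force: 35.0
eef_pos: [0.6099, -0.2068, 0.2919]
force: [0.4, -0.2, -0.1]
gripper_force: 35.0
eef_pos: [0.611, -0.2069, 0.2919]
force: [-0.1, -0.4, -1.6]
gripper_force: 35.0
(array([ 0.6112167 , -0.20639394,  0.29208779]), ([0.02, -0.05, -0.0], [-0.0, -0.1, -0.0]))
(array([ 0.60927873, -0.20629308,  0.29160394]), ([-0.17, -0.05, -0.06], [-0.0, -0.1, -0.0]))
```

```bash
python3 -m crank '[{"dx":0.1,"dy":0,"dz":0,"wx":0,"wy":0,"wz":0},{"dx":0.12,"dy":0,"dz":0.05,"wx":0,"wy":0,"wz":0},{"dx":0.12,"dy":0,"dz":0.05,"wx":0,"wy":0,"wz":0},{"dx":0.12,"dy":0,"dz":0.05,"wx":0,"wy":0,"wz":0},{"dx":0.12,"dy":0,"dz":0.05,"wx":0,"wy":0,"wz":0},{"dx":0.12,"dy":0,"dz":0.05,"wx":0,"wy":0,"wz":0},{"dx":0.12,"dy":0,"dz":0.05,"wx":0,"wy":0,"wz":0},{"dx":0.12,"dy":0,"dz":0.05,"wx":0,"wy":0,"wz":0},{"dx":0.12,"dy":0,"dz":0.05,"wx":0,"wy":0,"wz":0},{"dx":0.12,"dy":0,"dz":0.05,"wx":0,"wy":0,"wz":0}]'| egrep 'eef|force'; python3 -m crank '[{"dx":0.1,"dy":0,"dz":0,"wx":0,"wy":0,"wz":0},{"dx":0.1,"dy":0,"dz":0.05,"wx":0,"wy":0,"wz":0},{"dx":0.1,"dy":0,"dz":0.05,"wx":0,"wy":0,"wz":0},{"dx":0.1,"dy":0,"dz":0.05,"wx":0,"wy":0,"wz":0},{"dx":0.1,"dy":0,"dz":0.05,"wx":0,"wy":0,"wz":0},{"dx":0.1,"dy":0,"dz":0.05,"wx":0,"wy":0,"wz":0},{"dx":0.1,"dy":0,"dz":0.05,"wx":0,"wy":0,"wz":0},{"dx":0.1,"dy":0,"dz":0.05,"wx":0,"wy":0,"wz":0},{"dx":0.1,"dy":0,"dz":0.05,"wx":0,"wy":0,"wz":0},{"dx":0.1,"dy":0,"dz":0.05,"wx":0,"wy":0,"wz":0}]'| egrep 'eef|force';python3 - <<'E'
from h import *
for b in [(28,60),(27,60),(28,86),(28,102)]: print(hang(-.18,-.115,*b))
E
```

```text
eef_pos: [0.6123, -0.207, 0.2921]
force: [0.5, -0.4, -1.7]
gripper_force: 35.0
eef_pos: [0.6134, -0.2071, 0.2922]
force: [0.1, -0.3, -1.0]
gripper_force: 35.0
(array([ 0.6112167 , -0.20639394,  0.29208779]), ([-0.2, -0.05, -0.11], [-0.0, -0.1, -0.0]))
(array([ 0.61218568, -0.20644438,  0.29232971]), ([-0.1, -0.05, -0.08], [-0.0, -0.1, -0.0]))
(array([ 0.61749817, -0.20672088,  0.2668601 ]), ([-0.92, -0.05, 2.39], [-0.0, -0.1, -0.0]))
(array([ 0.62136369, -0.20692206,  0.25133537]), ([-1.36, -0.05, 3.93], [-0.0, -0.1, -0.0]))
```

```bash
python3 -m crank '[{"dx":0.1,"dy":0,"dz":0,"wx":0,"wy":0,"wz":0},{"dx":0.12,"dy":0,"dz":0.05,"wx":0,"wy":0,"wz":0},{"dx":0.12,"dy":0,"dz":0.05,"wx":0,"wy":0,"wz":0},{"dx":0.12,"dy":0,"dz":0.05,"wx":0,"wy":0,"wz":0},{"dx":0.12,"dy":0,"dz":0.05,"wx":0,"wy":0,"wz":0},{"dx":0.12,"dy":0,"dz":0.05,"wx":0,"wy":0,"wz":0},{"dx":0.12,"dy":0,"dz":0.05,"wx":0,"wy":0,"wz":0},{"dx":0.12,"dy":0,"dz":0.05,"wx":0,"wy":0,"wz":0},{"dx":0.12,"dy":0,"dz":0.05,"wx":0,"wy":0,"wz":0},{"dx":0.12,"dy":0,"dz":0.05,"wx":0,"wy":0,"wz":0}]'| egrep 'eef|force'; python3 -m crank '[{"dx":0.1,"dy":0,"dz":0,"wx":0,"wy":0,"wz":0},{"dx":0.12,"dy":0,"dz":0.05,"wx":0,"wy":0,"wz":0},{"dx":0.12,"dy":0,"dz":0.05,"wx":0,"wy":0,"wz":0},{"dx":0.12,"dy":0,"dz":0.05,"wx":0,"wy":0,"wz":0},{"dx":0.12,"dy":0,"dz":0.05,"wx":0,"wy":0,"wz":0},{"dx":0.12,"dy":0,"dz":0.05,"wx":0,"wy":0,"wz":0},{"dx":0.12,"dy":0,"dz":0.05,"wx":0,"wy":0,"wz":0},{"dx":0.12,"dy":0,"dz":0.05,"wx":0,"wy":0,"wz":0},{"dx":0.12,"dy":0,"dz":0.05,"wx":0,"wy":0,"wz":0},{"dx":0.12,"dy":0,"dz":0.05,"wx":0,"wy":0,"wz":0}]'| egrep 'eef|force';python3 - <<'E'
from h import *
cv2.imwrite(f"pics/k.png",cv2.resize(arm.grab_frame('scene')[180:300,210:330,::-1],None,fx=5,fy=5,interpolation=cv2.INTER_CUBIC))
for b in [(25,60),(26,86),(26,102)]: print(hang(-.18,-.115,*b))
print(tilt())
E
```

```text
eef_pos: [0.6147, -0.2071, 0.2923]
force: [0.2, 0.7, -1.1]
gripper_force: 35.0
eef_pos: [0.616, -0.2072, 0.2925]
force: [-0.7, 0.0, -1.5]
gripper_force: 35.0
(array([ 0.61412365, -0.20654524,  0.29281355]), ([-0.15, -0.05, -0.12], [-0.0, -0.1, -0.0]))
(array([ 0.61943614, -0.20682174,  0.26734394]), ([-0.96, -0.05, 2.35], [-0.0, -0.1, -0.0]))
(array([ 0.62330165, -0.20702293,  0.25181921]), ([-1.41, -0.05, 3.88], [-0.0, -0.1, -0.0]))
[[-0.118, 0.21, -0.218, 0.199], [-0.112, 0.21, -0.18, 0.2]]
```

View pics/k.png

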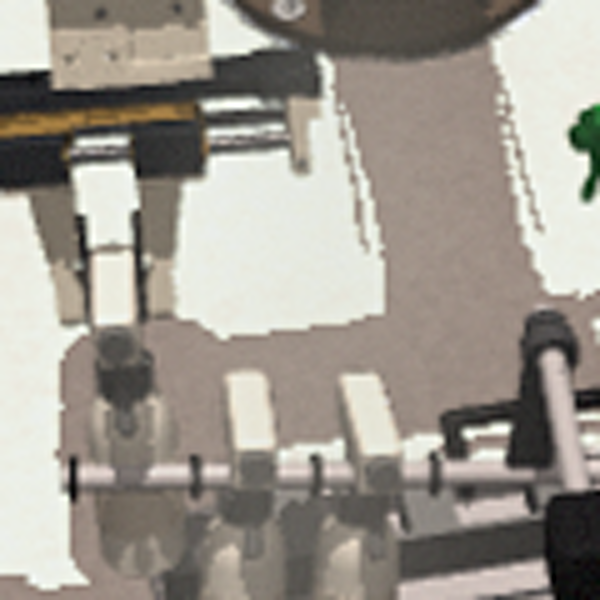

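The bottle sits behind the outer right bay (crop ~(135,480), collars at 72 and 195), centred. Contact comes later than expected, so I'll check the bottle's pitch in the grip.

```bash
python3 - <<'E'
from h import *
for i in range(3):
    for c in ['scene','top']: arm.grab_frame(c);print(c,[b for b in bottles(c) if b[0][0]>.4 and b[0][2]>.11])
s=arm.get_state();print(s['eef_pos'],s['force'],s['width'],s['t'])
f=np.radians(14);d=np.array([1,-130])/1e3
print('expected origin',s['eef_pos']+np.array([d[0]*np.cos(f)-d[1]*np.sin(f),0,d[0]*np.sin(f)+d[1]*np.cos(f)]))
E
```

```text
scene [([0.6454, -0.2102, 0.1664], 0.71)]
top [([0.6465, -0.2039, 0.1686], 0.55)]
scene [([0.6493, -0.208, 0.17], 0.77)]
top [([0.6441, -0.2083, 0.1671], 0.63)]
scene [([0.647, -0.2065, 0.1669], 0.76)]
top [([0.6472, -0.2086, 0.1673], 0.46)]
[ 0.61599865 -0.20713914  0.29249179] [-1.01725094  1.1027418  -1.30741779] 0.019929215064180404 83.7
expected origin [ 0.64841879 -0.20713914  0.16659527]
```

```bash
python3 -m crank '[{"dx":0.1,"dy":0,"dz":0,"wx":0,"wy":0,"wz":0},{"dx":0.12,"dy":0,"dz":0.05,"wx":0,"wy":0,"wz":0},{"dx":0.12,"dy":0,"dz":0.05,"wx":0,"wy":0,"wz":0},{"dx":0.12,"dy":0,"dz":0.05,"wx":0,"wy":0,"wz":0},{"dx":0.12,"dy":0,"dz":0.05,"wx":0,"wy":0,"wz":0},{"dx":0.12,"dy":0,"dz":0.05,"wx":0,"wy":0,"wz":0},{"dx":0.12,"dy":0,"dz":0.05,"wx":0,"wy":0,"wz":0},{"dx":0.12,"dy":0,"dz":0.05,"wx":0,"wy":0,"wz":0},{"dx":0.12,"dy":0,"dz":0.05,"wx":0,"wy":0,"wz":0},{"dx":0.12,"dy":0,"dz":0.05,"wx":0,"wy":0,"wz":0}]'| egrep 'eef|force'; python3 - <<'E'
from h import *
for b in [(25,60),(25,86),(25,102)]: print(hang(-.18,-.115,*b))
E
```

```text
eef_pos: [0.6167, -0.2072, 0.2922]
force: [-4.8, 1.9, -0.6]
gripper_force: 35.0
(array([ 0.61412365, -0.20654524,  0.29281355]), ([-0.2, -0.05, -0.19], [-0.0, 0.0, -0.0]))
(array([ 0.62040512, -0.20687217,  0.26758586]), ([-0.91, -0.05, 2.31], [-0.0, 0.0, -0.0]))
(array([ 0.62427064, -0.20707336,  0.25206113]), ([-1.36, -0.04, 3.85], [-0.0, 0.0, -0.0]))
```

```bash
python3 -m crank '[{"dx":-0.23,"dy":0,"dz":-0.1,"wx":0,"wy":0,"wz":0},{"dx":-0.23,"dy":0,"dz":-0.1,"wx":0,"wy":0,"wz":0},{"dx":-0.45,"dy":0,"dz":0.65,"wx":0,"wy":0,"wz":0},{"dx":-0.7,"dy":0,"dz":1.5,"wx":0,"wy":0,"wz":0},{"dx":-0.93,"dy":0,"dz":2.3,"wx":0,"wy":0,"wz":0},{"dx":-1.15,"dy":0,"dz":3.1,"wx":0,"wy":0,"wz":0},{"dx":-1.38,"dy":0,"dz":3.85,"wx":0,"wy":0,"wz":0},{"dx":-1.38,"dy":0,"dz":3.85,"wx":0,"wy":0,"wz":0},{"dx":-1.38,"dy":0,"dz":3.85,"wx":0,"wy":0,"wz":0},{"dx":-1.38,"dy":0,"dz":3.85,"wx":0,"wy":0,"wz":0}]'; python3 - <<'E'
from h import *
cv2.imwrite(f"pics/l.png",cv2.resize(arm.grab_frame('scene')[180:300,210:330,::-1],None,fx=5,fy=5,interpolation=cv2.INTER_CUBIC))
print(hang(-.178,-.115,23,122))
print(hang(-.178,.05,22,126))
E
```

```text
t: 86.2
eef_pos: [0.6251, -0.2076, 0.2531]
ee_rot: [-3.141, -0.526, -0.052]
force: [-0.4, -0.2, -0.2]
width: 0.02
gripper_force: 35.0
(array([ 0.63114377, -0.20544161,  0.23290957]), ([-0.49, -0.25, 2.05], [-0.0, -0.1, 0.0]))
(array([ 0.63371454, -0.19333407,  0.19952067]), ([-2.0, -1.47, 5.03], [-0.0, -0.1, 0.0]))
```

View pics/l.png

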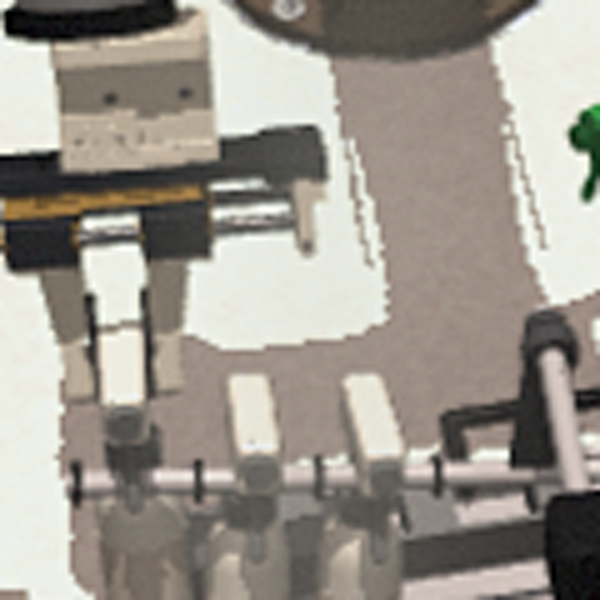

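The trigger (crop ~(133,490)) covers the bar, centred in the outer bay. I'll lower it and release.

```bash
python3 -m crank '[{"dx":-0.15,"dy":0,"dz":0.7,"wx":0,"wy":0,"wz":0},{"dx":-0.3,"dy":-0.1,"dz":1.4,"wx":0,"wy":0,"wz":0},{"dx":-0.5,"dy":-0.2,"dz":2.1,"wx":0,"wy":0,"wz":0},{"dx":-0.8,"dy":-0.4,"dz":2.7,"wx":0,"wy":0,"wz":0},{"dx":-1.1,"dy":-0.7,"dz":3.3,"wx":0,"wy":0,"wz":0},{"dx":-1.4,"dy":-1,"dz":3.9,"wx":0,"wy":0,"wz":0},{"dx":-1.7,"dy":-1.2,"dz":4.5,"wx":0,"wy":0,"wz":0},{"dx":-2,"dy":-1.45,"dz":5,"wx":0,"wy":0,"wz":0},{"dx":-2,"dy":-1.45,"dz":5,"wx":0,"wy":0,"wz":0},{"dx":-2,"dy":-1.45,"dz":5,"wx":0,"wy":0,"wz":0}]';  python3 -m crank '[{"dx":0,"dy":0,"dz":0,"wx":0,"wy":0,"wz":0},{"dx":0,"dy":0,"dz":0,"wx":0,"wy":0,"wz":0},{"dx":0,"dy":0,"dz":0,"wx":0,"wy":0,"wz":0},{"dx":0,"dy":0,"dz":0,"wx":0,"wy":0,"wz":0},{"dx":0,"dy":0,"dz":-0.5,"wx":0,"wy":0,"wz":0},{"dx":0,"dy":0,"dz":-1.5,"wx":0,"wy":0,"wz":0},{"dx":0,"dy":0,"dz":-3,"wx":0,"wy":0,"wz":0},{"dx":0,"dy":0,"dz":-6,"wx":0,"wy":0,"wz":0},{"dx":0,"dy":0,"dz":-10,"wx":0,"wy":0,"wz":0},{"dx":-4,"dy":0,"dz":-14,"wx":0,"wy":0,"wz":0}]' 3.2 25; python3 - <<'E'
from h import *
for i in range(3):
    for c in ['scene','top']:
        im=arm.grab_frame(c)
        print(c,[np.round(r['centre'],4) for r in arm.mark_of(c,'tray')[:1]])
        b=arm.masks_of(c,'tray')
        if b and c=='top':
            v,u=np.nonzero(b[0]['pixels']);P=proj(c,np.c_[u,v],.03)[:,:2].astype(np.float32);print(cv2.minAreaRect(P),b[0]['confidence'])
cv2.imwrite("pics/m.png",cv2.resize(np.hstack([arm.grab_frame('scene')[200:330,210:430],arm.grab_frame('top')[120:280,240:440][:130,:]])[:,:,::-1],None,fx=1.9,fy=1.9))
print(tilt())
for c in ['scene','top']: print(c,[b[0] for b in bottles(c) if b[0][0]>.4])
E
```

```text
t: 87.5
eef_pos: [0.6331, -0.1935, 0.1992]
ee_rot: [-3.141, -0.525, -0.052]
force: [-0.9, -0.0, -0.6]
width: 0.0201
gripper_force: 35.0
t: 88.75
eef_pos: [0.5293, -0.1882, 0.3036]
ee_rot: [3.142, -0.528, -0.051]
force: [-0.6, -0.0, 0.1]
width: 0.0321
gripper_force: 0.0
scene [array([ 0.5675,  0.0167, -0.0022])]
top []
((0.5479495525360107, 0.018069833517074585), (0.19644811749458313, 0.4449540376663208), 1.8283876180648804) 0.82
scene [array([ 0.5662,  0.0155, -0.0012])]
top [array([ 5.651e-01,  1.610e-02, -3.000e-04])]
((0.5478255152702332, 0.01776064932346344), (0.19652380049228668, 0.43975526094436646), 1.884433388710022) 0.78
scene [array([ 5.687e-01,  1.300e-02, -4.000e-04])]
top [array([0.5717, 0.0121, 0.0018])]
((0.5480223298072815, 0.017654970288276672), (0.19589407742023468, 0.4417344629764557), 1.853102445602417) 0.62
[[0.048, 0.211, -0.208, 0.212], [0.048, 0.211, -0.205, 0.215]]
scene [[0.6818, 0.1145, 0.0927], [0.6732, -0.0889, 0.0809], [0.6729, -0.1889, 0.0744], [0.6847, 0.1677, 0.0975], [0.6674, -0.1439, 0.0751]]
top [[0.6732, -0.0839, 0.0746], [0.6746, -0.1363, 0.0773], [0.6685, -0.1892, 0.075], [0.6873, 0.1695, 0.0934], [0.6838, 0.1122, 0.0901]]
```

View pics/m.png

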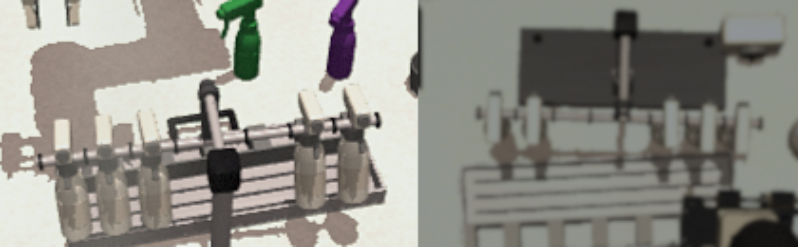

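All five bottles hang and the bar is at about +0.05 rad. The tray is at roughly (0.568, 0.015) with yaw 0.03. Next I'll locate its handle precisely.

```bash
python3 - <<'E'
from h import *
im=arm.grab_frame('top').astype(int);g=im.max(2)
H,W=g.shape;v,u=np.mgrid[:H,:W];P=proj('top',np.c_[u.ravel(),v.ravel()],.024)
roi=(abs(P[:,0]-.47)<.045)&(abs(P[:,1]-.012)<.075)
m=roi&(g.ravel()<60)
Q=P[m,:2];print(len(Q),Q.min(0),Q.max(0))
for x in np.arange(.43,.51,.005):
    s=abs(Q[:,0]-x)<.0026;print(round(x,3),s.sum(),Q[s,1].min().round(3) if s.any() else 0,Q[s,1].max().round(3) if s.any() else 0)
# slope of the bar part
for y in np.arange(-.03,.06,.01):
    s=(abs(P[:,1]-y)<.003)&roi&(P[:,0]<.475);o=np.argsort(P[s,0]);print(round(y,3),[(round(a,3),b) for a,b in zip(P[s,0][o][::2],g.ravel()[s][o][::2])][:14])
print(go([.4555,-.013,.15],0,-1.539))
E
```

```text
116 [ 0.42504662 -0.04042395] [0.4948606  0.06089977]
0.43 0 0 0
0.435 0 0 0
0.44 0 0 0
0.445 0 0 0
0.45 0 0 0
0.455 45 -0.029 0.058
0.46 29 -0.032 0.061
0.465 10 -0.033 0.061
0.47 6 -0.033 0.061
0.475 8 -0.033 0.061
0.48 6 -0.033 0.061
0.485 4 -0.03 0.06
0.49 7 -0.03 0.06
0.495 2 -0.03 -0.027
0.5 0 0 0
0.505 0 0 0
0.51 0 0 0
-0.03 [(np.float64(0.425), np.int64(62)), (np.float64(0.428), np.int64(99)), (np.float64(0.431), np.int64(129)), (np.float64(0.434), np.int64(144)), (np.float64(0.437), np.int64(148)), (np.float64(0.44), np.int64(148)), (np.float64(0.443), np.int64(148)), (np.float64(0.446), np.int64(145)), (np.float64(0.449), np.int64(133)), (np.float64(0.452), np.int64(110)), (np.float64(0.455), np.int64(78)), (np.float64(0.458), np.int64(51)), (np.float64(0.461), np.int64(41)), (np.float64(0.464), np.int64(43))]
-0.02 [(np.float64(0.425), np.int64(74)), (np.float64(0.428), np.int64(115)), (np.float64(0.431), np.int64(140)), (np.float64(0.434), np.int64(147)), (np.float64(0.437), np.int64(149)), (np.float64(0.441), np.int64(148)), (np.float64(0.444), np.int64(147)), (np.float6
[... 3111 characters left out ...]
t64(46)), (np.float64(0.457), np.int64(35)), (np.float64(0.46), np.int64(71)), (np.float64(0.463), np.int64(115)), (np.float64(0.466), np.int64(139))]
0.05 [(np.float64(0.427), np.int64(141)), (np.float64(0.43), np.int64(147)), (np.float64(0.433), np.int64(148)), (np.float64(0.436), np.int64(148)), (np.float64(0.439), np.int64(148)), (np.float64(0.442), np.int64(148)), (np.float64(0.445), np.int64(140)), (np.float64(0.448), np.int64(118)), (np.float64(0.451), np.int64(78)), (np.float64(0.454), np.int64(41)), (np.float64(0.457), np.int64(34)), (np.float64(0.46), np.int64(69)), (np.float64(0.463), np.int64(109)), (np.float64(0.466), np.int64(133))]
([-14.63, -17.1, 8.91], [-22.3, -24.2, 83.1])
```

```bash
python3 -m crank '[{"dx":-4,"dy":-2,"dz":-1,"wx":-2.2,"wy":-2.4,"wz":8.3},{"dx":-7,"dy":-5,"dz":-1,"wx":-4.5,"wy":-4.8,"wz":16.6},{"dx":-9,"dy":-8,"dz":0,"wx":-6.7,"wy":-7.3,"wz":24.9},{"dx":-11,"dy":-11,"dz":1,"wx":-8.9,"wy":-9.7,"wz":33.2},{"dx":-12.5,"dy":-14,"dz":2.5,"wx":-11.1,"wy":-12.1,"wz":41.5},{"dx":-13.5,"dy":-16,"dz":4,"wx":-13.4,"wy":-14.5,"wz":49.9},{"dx":-14,"dy":-17,"dz":6,"wx":-15.6,"wy":-16.9,"wz":58.2},{"dx":-14.5,"dy":-17.1,"dz":8,"wx":-17.8,"wy":-19.4,"wz":66.5},{"dx":-14.6,"dy":-17.1,"dz":8.9,"wx":-20,"wy":-21.8,"wz":74.8},{"dx":-14.6,"dy":-17.1,"dz":8.9,"wx":-22.3,"wy":-24.2,"wz":83.1}]' 2.6; python3 - <<'E'
from h import *
print(arm.get_state()['q'],go([.4575,-.011,.15],0,-1.541),go([.4575,-.011,.011],0,-1.541))
E
```

```text
t: 91.35
eef_pos: [0.4557, -0.0129, 0.1493]
ee_rot: [3.14, 0.001, -1.543]
force: [0.4, 0.3, -0.1]
width: 0.026
gripper_force: 0.0
[ 0.40464288  0.06462423 -0.56101385 -0.00186656 -0.94670745 -0.37624404] ([-0.18, -0.18, -0.07], [0.1, 0.0, -0.1]) ([-0.17, -0.21, 13.83], [0.1, 0.0, -0.1])
```

```bash
python3 -m crank '[{"dx":-0.1,"dy":-0.2,"dz":2,"wx":0,"wy":0,"wz":0},{"dx":-0.2,"dy":-0.2,"dz":5,"wx":0,"wy":0,"wz":0},{"dx":-0.2,"dy":-0.2,"dz":8,"wx":0,"wy":0,"wz":0},{"dx":-0.2,"dy":-0.2,"dz":10,"wx":0,"wy":0,"wz":0},{"dx":-0.2,"dy":-0.2,"dz":11,"wx":0,"wy":0,"wz":0},{"dx":-0.2,"dy":-0.2,"dz":11.6,"wx":0,"wy":0,"wz":0},{"dx":-0.2,"dy":-0.2,"dz":12.2,"wx":0,"wy":0,"wz":0},{"dx":-0.2,"dy":-0.2,"dz":12.8,"wx":0,"wy":0,"wz":0},{"dx":-0.2,"dy":-0.2,"dz":12.8,"wx":0,"wy":0,"wz":0},{"dx":-0.2,"dy":-0.2,"dz":12.8,"wx":0,"wy":0,"wz":0}]'; python3 - <<'E'
from h import *
print(arm.get_state()['q'],arm.get_state()['force'],go([.4575,-.011,.011],0,-1.541))
arm.grab_frame('scene');print([np.round(r['centre'],4) for r in arm.mark_of('scene','tray')[:1]])
E
```

```text
t: 92.6
eef_pos: [0.4579, -0.0109, 0.0224]
ee_rot: [-3.14, 0.0, -1.539]
force: [-0.3, -0.8, -0.0]
width: 0.0263
gripper_force: 0.0
[ 4.08599654e-01  2.53471842e-01 -7.10263774e-01  6.70195166e-04
 -6.05759095e-01 -3.77324800e-01] [-0.28756899 -0.75110877 -0.00884184] ([0.01, 0.05, 1.14], [-0.1, 0.0, 0.1])
[array([ 0.566 ,  0.0135, -0.0011])]
```

No contact. I'll go down the last centimetre and close on the handle.

```bash
python3 -m crank '[{"dx":0,"dy":0,"dz":0.3,"wx":0,"wy":0,"wz":0},{"dx":0,"dy":0,"dz":0.6,"wx":0,"wy":0,"wz":0},{"dx":0,"dy":0,"dz":0.9,"wx":0,"wy":0,"wz":0},{"dx":0,"dy":0,"dz":1.1,"wx":0,"wy":0,"wz":0},{"dx":0,"dy":0,"dz":1.1,"wx":0,"wy":0,"wz":0},{"dx":0,"dy":0,"dz":1.1,"wx":0,"wy":0,"wz":0},{"dx":0,"dy":0,"dz":1.1,"wx":0,"wy":0,"wz":0},{"dx":0,"dy":0,"dz":1.1,"wx":0,"wy":0,"wz":0},{"dx":0,"dy":0,"dz":1.1,"wx":0,"wy":0,"wz":0},{"dx":0,"dy":0,"dz":1.1,"wx":0,"wy":0,"wz":0}]'; python3 -m crank '[{"dx":0,"dy":0,"dz":0,"wx":0,"wy":0,"wz":0},{"dx":0,"dy":0,"dz":0,"wx":0,"wy":0,"wz":0},{"dx":0,"dy":0,"dz":0,"wx":0,"wy":0,"wz":0},{"dx":0,"dy":0,"dz":0,"wx":0,"wy":0,"wz":0},{"dx":0,"dy":0,"dz":0,"wx":0,"wy":0,"wz":0},{"dx":0,"dy":0,"dz":0,"wx":0,"wy":0,"wz":0},{"dx":0,"dy":0,"dz":0,"wx":0,"wy":0,"wz":0},{"dx":0,"dy":0,"dz":0,"wx":0,"wy":0,"wz":0},{"dx":0,"dy":0,"dz":0,"wx":0,"wy":0,"wz":0},{"dx":0,"dy":0,"dz":0,"wx":0,"wy":0,"wz":0}]' 0.5 35; python3 - <<'E'
from h import *
for i in range(3):
    for c in ['scene','top']: arm.grab_frame(c);print(c,[np.round(r['centre'],4) for r in arm.mark_of(c,'tray')[:1]])
E
```

```text
t: 93.95
eef_pos: [0.4578, -0.0109, 0.0113]
ee_rot: [-3.141, 0.0, -1.539]
force: [0.2, -0.9, 0.5]
width: 0.0258
gripper_force: 0.0
t: 95.2
eef_pos: [0.4569, -0.0112, 0.0111]
ee_rot: [3.141, -0.0, -1.539]
force: [-5.0, 1.1, 6.1]
width: 0.0108
gripper_force: 35.0
scene [array([ 0.5704,  0.0163, -0.001 ])]
top [array([ 0.5675,  0.0162, -0.001 ])]
scene [array([ 5.693e-01,  1.540e-02, -1.000e-04])]
top [array([5.693e-01, 1.620e-02, 1.000e-04])]
scene [array([ 5.686e-01,  1.200e-02, -3.000e-04])]
top [array([ 0.5668,  0.0167, -0.0006])]
```

```bash
cat >> h.py <<'E'
def slide(barxy,tilt,yaw,zb=.024,l=.013):
    B=R.from_euler('y',-tilt,degrees=True)*R.from_euler('xyz',[np.pi,0,yaw])
    P=np.r_[barxy,zb]+B.apply([0,0,l])
    s=arm.get_state();A=R.from_euler('xyz',s['ee_rot'])
    return np.round(P,4).tolist(),np.round(A.inv().apply(P-s['eef_pos'])*100,2).tolist(),np.round(np.degrees((A.inv()*B).as_rotvec()),1).tolist()
E
python3 - <<'E'
from h import *
a=np.array([.457,-.0112]);b=np.array([.540,-.0381])
for f in [.25,.5,.7,.85,1]: print(f,slide(a+f*(b-a),20*f,-1.539-.084*f))
E
```

```text
0.25 ([0.4789, -0.0179, 0.011], [0.74, -2.18, 0.0], [5.0, 0.1, 1.2])
0.5 ([0.5008, -0.0246, 0.0112], [1.48, -4.34, -0.01], [10.0, 0.1, 2.4])
0.7 ([0.5182, -0.03, 0.0114], [2.08, -6.07, -0.03], [14.0, 0.0, 3.3])
0.85 ([0.5314, -0.0341, 0.0116], [2.52, -7.37, -0.05], [17.0, -0.1, 4.0])
1 ([0.5444, -0.0381, 0.0118], [2.96, -8.66, -0.07], [20.0, -0.2, 4.7])
```

```bash
python3 -m crank '[{"dx":0.2,"dy":-0.6,"dz":0,"wx":1.5,"wy":0,"wz":0.3},{"dx":0.4,"dy":-1.3,"dz":0,"wx":3,"wy":0,"wz":0.7},{"dx":0.7,"dy":-2.1,"dz":0,"wx":5,"wy":0,"wz":1.2},{"dx":1,"dy":-2.9,"dz":0,"wx":6.7,"wy":0,"wz":1.6},{"dx":1.25,"dy":-3.6,"dz":0,"wx":8.3,"wy":0,"wz":2},{"dx":1.5,"dy":-4.3,"dz":0,"wx":10,"wy":0,"wz":2.4},{"dx":1.7,"dy":-5,"dz":0,"wx":11.5,"wy":0,"wz":2.8},{"dx":1.9,"dy":-5.6,"dz":0,"wx":13,"wy":0,"wz":3.1},{"dx":2.1,"dy":-6.1,"dz":0,"wx":14,"wy":0,"wz":3.3},{"dx":2.1,"dy":-6.1,"dz":0,"wx":14,"wy":0,"wz":3.3}]'; python3 - <<'E'
from h import *
print(arm.get_state()['q'])
for i in range(3):
    for c in ['scene','top']: arm.grab_frame(c);print(c,[np.round(r['centre'],4) for r in arm.mark_of(c,'tray')[:1]])
# yaw of tray: mask far edge in scene at z=.03
for c in ['scene','top']:
    b=arm.masks_of(c,'tray')
    if b:
        v,u=np.nonzero(b[0]['pixels']);P=proj(c,np.c_[u,v],.03)
        yb=np.arange(-.19,.17,.02);E=[(y,P[abs(P[:,1]-y)<.01,0].max()) for y in yb if (abs(P[:,1]-y)<.01).any()];E=np.array(E);print(c,np.polyfit(*E.T,1),E[:,1].round(3))
print(tilt(),slide([.540,-.0381],20,-1.623),slide([.532,-.0365],18,-1.623))
E
```

```text
t: 97.05
eef_pos: [0.5222, -0.0295, 0.0134]
ee_rot: [-2.895, 0.01, -1.594]
force: [0.7, 0.1, -2.0]
width: 0.0106
gripper_force: 35.0
[ 0.276092    0.2426473  -1.01396172  0.69846949 -0.09840026 -0.98924218]
scene [array([ 0.6321, -0.0045, -0.    ])]
top [array([ 0.6285, -0.0097, -0.0016])]
scene [array([ 6.273e-01, -6.600e-03,  3.000e-04])]
top [array([ 0.631 , -0.0059, -0.0009])]
scene [array([ 0.6307, -0.0046, -0.0026])]
top [array([ 0.63  , -0.0041,  0.0031])]
scene [0.00293595 0.72743093] [0.727 0.727 0.727 0.727 0.728 0.728 0.727 0.727 0.728 0.722 0.728 0.728
 0.728 0.728 0.728 0.728 0.728 0.728]
top [0.12278782 0.6943259 ] [0.662 0.665 0.657 0.692 0.695 0.662 0.696 0.7   0.701 0.701 0.701 0.702
 0.706 0.706 0.707 0.688 0.705 0.708]
[[0.049, 0.21, -0.206, 0.212], [0.053, 0.21, -0.209, 0.215]] ([0.5444, -0.0381, 0.0118], [0.74, -2.36, 0.67], [6.0, -0.1, 1.5]) ([0.536, -0.0365, 0.0116], [0.6, -1.53, 0.48], [4.0, -0.0, 1.5])
```

```bash
python3 - <<'E'
from h import *
print(slide([.535,-.038],14,-1.643))
E
```

```text
([0.5381, -0.038, 0.0114], [0.75, -1.74, 0.55], [0.0, 0.1, 2.6])
```

```bash
python3 -m crank '[{"dx":0.1,"dy":-0.2,"dz":0.05,"wx":0,"wy":0,"wz":0.4},{"dx":0.2,"dy":-0.4,"dz":0.1,"wx":0,"wy":0,"wz":0.8},{"dx":0.3,"dy":-0.7,"dz":0.15,"wx":0,"wy":0,"wz":1.2},{"dx":0.4,"dy":-1,"dz":0.2,"wx":0,"wy":0,"wz":1.6},{"dx":0.5,"dy":-1.2,"dz":0.3,"wx":0,"wy":0,"wz":2},{"dx":0.6,"dy":-1.45,"dz":0.35,"wx":0,"wy":0,"wz":2.3},{"dx":0.75,"dy":-1.74,"dz":0.45,"wx":0,"wy":0,"wz":2.6},{"dx":0.75,"dy":-1.74,"dz":0.45,"wx":0,"wy":0,"wz":2.6},{"dx":0.75,"dy":-1.74,"dz":0.45,"wx":0,"wy":0,"wz":2.6},{"dx":0.75,"dy":-1.74,"dz":0.45,"wx":0,"wy":0,"wz":2.6}]'; cat >> h.py <<'E'
def trayfit():
    im=arm.grab_frame('scene');o=[]
    for i in range(2):
        b=arm.masks_of('scene','tray')
        if not b: continue
        v,u=np.nonzero(b[0]['pixels']);us=np.unique(u)
        bot=np.array([(c,v[u==c].max()) for c in us])      # lowest row = far bottom edge of tray, z=0
        P=proj('scene',bot+[0,.5],0.0);g=(P[:,1]>-.2)&(P[:,1]<.16)
        for _ in range(4): p=np.polyfit(P[g,1],P[g,0],1);r=P[:,0]-np.polyval(p,P[:,1]);g&=abs(r)<max(.0015,1.5*r[g].std())
        o.append((np.round(p,4).tolist(),int(g.sum()),round(float(P[:,1].min()),4),round(float(P[:,1].max()),4)))
    return o
E
python3 - <<'E'
from h import *
print(arm.get_state()['q'],trayfit())
for i in range(3):
    for c in ['scene','top']: arm.grab_frame(c);print(c,[np.round(r['centre'],4) for r in arm.mark_of(c,'tray')[:1]])
E
```

```text
t: 99.2
eef_pos: [0.5341, -0.0384, 0.0113]
ee_rot: [-2.903, 0.017, -1.639]
force: [-17.7, 10.1, 22.0]
width: 0.0112
gripper_force: 34.8
[ 0.31233946  0.27271299 -0.91598208  0.44176429 -0.16956199 -0.81012559] [([0.0206, 0.717], 86, -0.2359, 0.2068), ([0.0206, 0.717], 86, -0.2359, 0.2068)]
scene [array([ 0.6472, -0.0159,  0.0031])]
top [array([ 0.6418, -0.0126,  0.0024])]
scene [array([ 6.458e-01, -1.340e-02, -6.000e-04])]
top [array([ 0.6436, -0.0104, -0.0012])]
scene [array([ 0.6442, -0.0172, -0.0008])]
top [array([ 0.645 , -0.0157, -0.001 ])]
```

```bash
python3 - <<'E'
from h import *
from scipy.ndimage import map_coordinates
def samp(c,im,X,Y,Z):
    k=arm.calibration(c);T=np.linalg.inv(np.array(k['world_from_camera']));q=T[:3,:3]@np.array([X,Y,Z+0*X])+T[:3,3:4]
    return map_coordinates(im.max(2).astype(float),[q[1]/q[2]*k['fy']+k['cy'],q[0]/q[2]*k['fx']+k['cx']],order=1)
for c in ['top','scene']:
    im=arm.grab_frame(c)
    for y in [-.185,-.15,-.11,-.06,.02,.05,.08,.14]:
        X=np.arange(.70,.76,.003);print(c,y,samp(c,im,X,np.full_like(X,y),.02).astype(int))
print(tilt())
for c in ['scene','top']: print(c,[b[0] for b in bottles(c) if b[0][0]>.4])
E
```

```text
top -0.185 [ 89 101 103  99  93  86  80  92 106 100  79  64  60  60  59  59  59  59
  59  58  58]
top -0.15 [ 94 102 107 109 106  96  87  91  94  83  68  60  58  58  58  58  58  57
  57  57  57]
top -0.11 [138 139 140 141 140 140 139 140 139 139 139 137 128 108  85  72  66  61
  58  57  56]
top -0.06 [104 107 110 116 117 107  95  98 105  92  65  53  55  57  58  58  58  58
  58  58  57]
top 0.02 [125 131 125 113 109 113 115 116 119 116  99  70  52  52  58  59  59  58
  58  58  58]
top 0.05 [126 137 134 123 114 116 122 124 123 122 110  83  55  50  55  58  58  58
  58  58  59]
top 0.08 [124 137 139 131 115 108 115 119 117 117 110  91  65  51  52  57  59  59
  59  59  58]
top 0.14 [105 114 121 122 113 101 100 111 120 122 121 119 105  82  65  63  66  69
  70  70  71]
scene -0.185 [195  94 119 199 140 101 102 100  92  97  95  95  95  97  97  96  96  96
  96  95  95]
scene -0.15 [184 104 124 189 123 102 100 102  99  89  92  94  94  94  93  91  92  94
  92  90  91]
scene -0.11 [165 113 136 201 159  93  95  96  96  88  83  85  84  83  84  85  86  83
  83  83  83]
scene -0.06 [164 112 140 204 153  84  88  88  91 101  89  73  80  79  77  79  80  80
  79  79  80]
scene 0.02 [169  91 125 188 106  81  89  88  92 108 103 119  97  78  78  79  78  77
  79  79  80]
scene 0.05 [186  66 120 201  95  85  88  86  87 104 105 136 142  84  78  77  80  80
  79  82  83]
scene 0.08 [161  94 143 198 132  84  88  89  87  91 110 172 225  79  75  80  80  81
  79  78  82]
scene 0.14 [168  75 132 197  98  84  88  85  92 105 112 177 233 214 150 116 104 102
 129 139 128]
[[0.048, 0.211, -0.208, 0.212], [0.032, 0.21, -0.203, 0.208]]
scene [[0.6702, -0.1429, 0.0761], [0.6842, 0.1682, 0.0921], [0.6824, 0.1151, 0.091], [0.6682, -0.0882, 0.079], [0.6744, -0.1904, 0.0744]]
top [[0.6738, -0.0855, 0.0758], [0.6864, 0.1128, 0.0912], [0.6728, -0.1396, 0.0778], [0.6836, 0.1709, 0.09]]
```

```bash
python3 -m crank '[{"dx":0,"dy":0,"dz":0,"wx":0,"wy":0,"wz":0},{"dx":0,"dy":0,"dz":0,"wx":0,"wy":0,"wz":0},{"dx":0,"dy":0,"dz":0,"wx":0,"wy":0,"wz":0},{"dx":0,"dy":0,"dz":-0.1,"wx":0,"wy":0,"wz":0},{"dx":0,"dy":0,"dz":-0.2,"wx":0,"wy":0,"wz":0},{"dx":0,"dy":0,"dz":-0.2,"wx":0,"wy":0,"wz":0},{"dx":0,"dy":0,"dz":-0.2,"wx":0,"wy":0,"wz":0},{"dx":0,"dy":0,"dz":-0.2,"wx":0,"wy":0,"wz":0},{"dx":0,"dy":0,"dz":-0.2,"wx":0,"wy":0,"wz":0},{"dx":0,"dy":0,"dz":-0.2,"wx":0,"wy":0,"wz":0}]' 2 20; python3 - <<'E'
from h import *
for i in range(2):
    for c in ['scene','top']: arm.grab_frame(c);print(c,[np.round(r['centre'],4) for r in arm.mark_of(c,'tray')[:1]])
print(trayfit(),slide([.540,-.038],14,-1.63))
E
```

```text
t: 101.6
eef_pos: [0.5371, -0.0382, 0.0141]
ee_rot: [-2.899, 0.019, -1.64]
force: [-0.2, -0.3, 0.1]
width: 0.0204
gripper_force: 0.0
scene [array([ 0.6435, -0.0151, -0.0034])]
top [array([ 0.6419, -0.0119,  0.0009])]
scene [array([ 0.6425, -0.0148, -0.002 ])]
top [array([ 0.6455, -0.0134, -0.0013])]
[([0.0379, 0.7177], 83, -0.2357, 0.2131), ([0.0379, 0.7177], 83, -0.2357, 0.2131)] ([0.5431, -0.038, 0.0114], [-0.05, -0.52, 0.4], [0.1, 0.1, -0.7])
```

```bash
python3 -m crank '[{"dx":0,"dy":-0.2,"dz":0.05,"wx":0,"wy":0,"wz":0},{"dx":0,"dy":-0.4,"dz":0.1,"wx":0,"wy":0,"wz":0},{"dx":0,"dy":-0.6,"dz":0.15,"wx":0,"wy":0,"wz":0},{"dx":0,"dy":-0.8,"dz":0.2,"wx":0,"wy":0,"wz":0},{"dx":0,"dy":-1,"dz":0.25,"wx":0,"wy":0,"wz":0},{"dx":0,"dy":-1.1,"dz":0.27,"wx":0,"wy":0,"wz":0},{"dx":0,"dy":-1.2,"dz":0.3,"wx":0,"wy":0,"wz":0},{"dx":0,"dy":-1.2,"dz":0.3,"wx":0,"wy":0,"wz":0},{"dx":0,"dy":-1.2,"dz":0.3,"wx":0,"wy":0,"wz":0},{"dx":0,"dy":-1.2,"dz":0.3,"wx":0,"wy":0,"wz":0}]'; python3 - <<'E'
from h import *
for i in range(2):
    for c in ['scene','top']: arm.grab_frame(c);print(c,[np.round(r['centre'],4) for r in arm.mark_of(c,'tray')[:1]])
print(trayfit())
E
```

```text
t: 103.4
eef_pos: [0.5424, -0.0408, 0.0108]
ee_rot: [-2.91, 0.015, -1.641]
force: [-22.3, 12.4, 4.9]
width: 0.0199
gripper_force: 12.2
scene [array([ 0.6465, -0.0137, -0.0016])]
top [array([ 0.6465, -0.0143, -0.0017])]
scene [array([ 6.472e-01, -1.510e-02,  5.000e-04])]
top [array([ 0.6479, -0.0127, -0.0025])]
[([0.0516, 0.7201], 116, -0.2371, 0.2103), ([0.0516, 0.7201], 116, -0.2371, 0.2103)]
```

```bash
python3 -m crank '[{"dx":0,"dy":0.4,"dz":-0.1,"wx":0,"wy":0,"wz":0},{"dx":0,"dy":0.8,"dz":-0.2,"wx":0,"wy":0,"wz":0},{"dx":0,"dy":1,"dz":-0.25,"wx":0,"wy":0,"wz":0},{"dx":0,"dy":1,"dz":-0.25,"wx":0,"wy":0,"wz":0},{"dx":0,"dy":1,"dz":-0.25,"wx":0,"wy":0,"wz":0},{"dx":0,"dy":1,"dz":-0.25,"wx":0,"wy":0,"wz":0},{"dx":0,"dy":1,"dz":-0.25,"wx":0,"wy":0,"wz":0},{"dx":0,"dy":1,"dz":-0.25,"wx":0,"wy":0,"wz":0},{"dx":0,"dy":1,"dz":-0.25,"wx":0,"wy":0,"wz":0},{"dx":0,"dy":1,"dz":-0.25,"wx":0,"wy":0,"wz":0}]' 2.4; python3 -m crank '[{"dx":0,"dy":0,"dz":-0.5,"wx":0,"wy":0,"wz":0},{"dx":0,"dy":0,"dz":-1,"wx":0,"wy":0,"wz":0},{"dx":0,"dy":0,"dz":-2,"wx":0,"wy":0,"wz":0},{"dx":0,"dy":0,"dz":-3,"wx":0,"wy":0,"wz":0},{"dx":0,"dy":0,"dz":-4.5,"wx":0,"wy":0,"wz":0},{"dx":0,"dy":0,"dz":-6.5,"wx":0,"wy":0,"wz":0},{"dx":0,"dy":0.5,"dz":-9,"wx":0,"wy":0,"wz":0},{"dx":0,"dy":1.5,"dz":-12,"wx":0,"wy":0,"wz":0},{"dx":0,"dy":2.5,"dz":-15,"wx":0,"wy":0,"wz":0},{"dx":0,"dy":4,"dz":-18,"wx":0,"wy":0,"wz":0}]'; python3 - <<'E'
from h import *
for i in range(3):
    for c in ['scene','top']: arm.grab_frame(c);print(c,[np.round(r['centre'],4) for r in arm.mark_of(c,'tray')[:1]])
print(trayfit(),tilt())
im=arm.grab_frame('top');g=im.max(2);v,u=np.mgrid[:480,:640];P=proj('top',np.c_[u.ravel(),v.ravel()],.024)
m=(P[:,0]>.51)&(P[:,0]<.56)&(abs(P[:,1]+.015)<.05)&(g.ravel()<60);Q=P[m]
if m.sum()>10: print('handle',m.sum(),Q.mean(0),Q.min(0),Q.max(0),np.polyfit(Q[Q[:,0]<.545,1],Q[Q[:,0]<.545,0],1))
for c in ['scene','top']: print(c,[b[0] for b in bottles(c) if b[0][0]>.4])
E
```

```text
t: 105.2
eef_pos: [0.5392, -0.0383, 0.014]
ee_rot: [-2.899, 0.019, -1.64]
force: [0.1, 0.2, 0.3]
width: 0.0245
gripper_force: 0.0
t: 106.45
eef_pos: [0.4565, -0.0357, 0.1804]
ee_rot: [-2.899, 0.02, -1.64]
force: [1.0, -0.4, 1.4]
width: 0.0244
gripper_force: 0.0
scene [array([ 0.6483, -0.0148, -0.0034])]
top [array([ 0.6476, -0.0104, -0.0019])]
scene []
top [array([ 0.6476, -0.0155,  0.0038])]
scene [array([ 0.6467, -0.0139, -0.0007])]
top [array([ 0.6474, -0.0125,  0.0026])]
[([0.0485, 0.7195], 109, -0.2368, 0.205), ([0.0485, 0.7195], 109, -0.2368, 0.205)] [[0.048, 0.211, -0.208, 0.214], [0.042, 0.211, -0.203, 0.211]]
handle 293 [ 0.5399565  -0.02948944  0.024     ] [ 0.51831522 -0.06493143  0.024     ] [0.55947402 0.03495424 0.024     ] [0.10760331 0.53616034]
scene [[0.6846, 0.1109, 0.0929], [0.6707, -0.1412, 0.0755], [0.6738, -0.1891, 0.0751], [0.6723, -0.0874, 0.0786], [0.6842, 0.1678, 0.0943]]
top [[0.6754, -0.083, 0.0751], [0.6719, -0.1908, 0.0734], [0.6716, -0.139, 0.078], [0.6859, 0.1675, 0.0936], [0.683, 0.1137, 0.0937]]
```

```bash
python3 - <<'E'
from h import *
from scipy.ndimage import map_coordinates
for c in ['top','scene']:
    im=arm.grab_frame(c);k=arm.calibration(c);T=np.linalg.inv(np.array(k['world_from_camera']))
    for ys in [-.165,-.1,-.05,.03,.06,.1]:
        xs=np.arange(.03,.09,.003);X=M[0]+xs*np.cos(YAW)-ys*np.sin(YAW);Y=M[1]+xs*np.sin(YAW)+ys*np.cos(YAW)
        q=T[:3,:3]@np.array([X,Y,0*X+.025])+T[:3,3:4]
        print(c,ys,map_coordinates(im.max(2).astype(float),[q[1]/q[2]*k['fy']+k['cy'],q[0]/q[2]*k['fx']+k['cx']],order=1).astype(int))
cv2.imwrite('pics/n.png',im[:,:,::-1])
E
```

```text
top -0.165 [65 61 60 66 77 84 84 81 77 72 74 87 95 91 82 78 77 77 78 78]
top -0.1 [ 99  85  72  76  93 104 107 103  89  78  88  95  87  71  60  57  57  57
  57  57]
top -0.05 [ 72  68  67  75  88  97  96  86  77  86 104 103  84  63  57  57  57  57
  57  57]
top 0.03 [112 109 113 113 113 119 117 104  93  99  98  73  51  50  56  58  58  57
  58  58]
top 0.06 [111 113 117 114 113 117 118 111 105 104  96  73  51  50  56  58  58  57
  58  58]
top 0.1 [106 118 126 119 112 117 119 112 109 110  98  74  54  51  55  58  59  58
  58  58]
scene -0.165 [ 91 109 113 127 181 206 190 113 120 189 185 104  93  91  92  92  91  93
  93  95]
scene -0.1 [189 196 192 194 200 190 127  93 171 201  76  92  91  88  85  85  86  85
  84  85]
scene -0.05 [196 197 197 201 198 163  82 110 190 139  80  83  82  74  77  79  78  77
  78  79]
scene 0.03 [204 205 210 206 165 100 108 171 144  80  78  82  81  72  71  77  77  74
  75  79]
scene 0.06 [199 202 209 207 161  71 136 211 164  76  81  81  82  77  73  73  75  76
  75  77]
scene 0.1 [197 203 206 197 113 102 178 192 116  79  80  80  83  87  81  76  76  76
  78  77]
```

```bash
python3 - <<'E'
from station import arm
print(arm.job_done(),arm.get_state()['t'])
E
```

```text
the job is handed in; nothing more can be done
the job is handed in; nothing more can be done
```

I handed the job in with all five white spray bottles hanging on the bar, which sits at about 0.05 rad, and the emptied tray square and flush against the stand's foot, about 7 mm off centre; the hand-in gave no pass or fail verdict.

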